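# Ready a board swap: turn the spare over, hold the cover open

### The job

Get a circuit board swap ready for the technician: first turn the spare board over so that it stands component side up on the blue mat, and let go of it. Then lift the sprung clear cover of the bench unit and hold it still, open at 50 degrees; finish while still holding it there, because it snaps shut when let go. Leave the other things on the bench where they are.

Things in the scene. Friction and masses are not known exactly. Their poses are not given: they have to be found in the camera images.
- board: Loose spare circuit board, 0.14 kg: green slab 100 x 44 x 5 mm, four brass stand-offs 18 mm long near the corners of each face, so it stands either way up, 41 mm tall. Components (up to 10 mm tall) on one face; the other is bare. Origin: slab centre, 20.5 mm above the mat. x along the length to the axle end, z out of the BARE face: up at the start, must point down at the end.
- board_axle (a point): Middle of the board's round aluminium axle, 36 mm from the slab centre along board x, in the slab's mid-plane. The axle is 12 mm thick, lies along board y and is 56 mm long (ends 6 mm proud of each long edge). It turns freely in its bearings: with the axle pinched end to end from above, the board swings about it and hangs with its other end down, 86 mm from the axle.
- mat: Fixed blue mat, 200 x 180 mm, 3 mm thick, on the bench. Origin at the centre of its underside, on the bench; x along the 200 mm, z up.
- unit: Fixed bench unit: an aluminium case 150 mm deep (x) x 240 mm wide (y) x 70 mm tall, with circuitry seen through its clear cover. Origin at the centre of its underside; -x is its front with knobs and a small dark display, facing the robot roughly; z up.
- cover (a joint): Cover angle (rad): 0 shut, grows as its front edge rises; 50 degrees = 0.873; stop at 1.4. Clear cover 150 x 240 x 6 mm, 0.3 kg, dark rim, hinged along the top of the unit's rear (+x) wall, parallel to unit y. A spring (0.07 N m shut, 0.18 N m at 50 degrees) and its weight always close it: about 2 to 4 N at the bar.
- cover_bar (a point): Centre of the orange T-bar on the cover: round, 16 mm thick, 44 mm long over its domed ends, parallel to the hinge (unit y), on a black stem 14 x 14 mm. Shut, it is 132 mm in front of the hinge line and 40 mm above it (34 mm over the cover's top face, 110 mm over the bench). Axes turn with the cover; shut, they are the unit's.
- cover_hinge (a point): Middle of the cover's hinge line, 75 mm behind (+x) the unit's centre and 70 mm above the bench. The bar moves on a circle about this line.
- ball_stand: Bystander: polished steel ball (70 mm) fixed on a coiled steel base (74 mm wide), 108 mm tall. Origin at the centre of its underside.
- screwdriver: Bystander: screwdriver with green handle lying on the bench, 170 mm long along its x. Origin under its middle.
- jar: Bystander: amber jar with black cap, 48 mm wide, 60 mm tall. Origin at the centre of its underside.
- spool: Bystander: copper wire spool, 56 mm wide, 40 mm tall. Origin at the centre of its underside.
Things that resemble listed ones, but are neither listed nor needed, are in the scene too. What is meant by the board is not brown or red, and is the larger of those in its own colour.

How it is judged:
On the way, in this order (a step that is already met when the one before it is completed fails the run):
1. the board stands component side up on the mat, let go, at rest (angle between board's own z axis and vertical above 3.02 rad and x of board in the frame of mat between -0.1 and 0.1 m and y of board in the frame of mat between -0.09 and 0.09 m and z of board in the frame of mat between 0.018 and 0.03 m and linear speed of board below 0.02 m/s and contact force between board and the arm below 0.1 N and contact force between board and the fingers below 0.1 N), for 0.3 s.
2. the cover is held open at 50 degrees (within 6) (value of joint cover between 0.768 and 0.977 rad and velocity of joint cover between -0.1 and 0.1 rad/s and (contact force between cover and the fingers above 0.5 N or contact force between cover and the arm above 0.5 N) and contact force between cover and ball_stand below 0.1 N and contact force between cover and screwdriver below 0.1 N and contact force between cover and jar below 0.1 N and contact force between cover and spool below 0.1 N and contact force between cover and board below 0.1 N), for 0.3 s.
At the end, for the whole second after the job is handed in: The robot alone holds the cover still at 50 degrees, within 6 (0.768 to 0.977 rad, under 0.1 rad/s), touching it with over 0.5 N; the board stands level (within 7 degrees), components up, its centre over the mat and its slab 18 to 30 mm above the bench, at rest and untouched (all of step 1 and all of step 2); the arm keeps its last pose, push and grip.
It fails at once if a bystander is moved by more than 25 mm or knocked over (distance of any of ball_stand, screwdriver, jar, spool from where it was at the start of the episode above 0.025 m or angle between any of ball_stand, jar, spool's own z axis and vertical above 0.4 rad).
It also fails if it takes over 64 s, if anything falls off the work surface, if the arm or the gripper's body presses on something with over 40 N, if the wrist force passes 120 N, or if a joint passes its speed limit or range.

### The arm

A 6-joint arm with a two-finger parallel gripper is mounted at the origin on the work surface. World frame = base frame: x ahead of the robot, y to its left, z up, the work surface at z = 0. Lengths are in m, angles in rad, forces in N, time in s.
With the tool pointing down it reaches from about 0.325 to 0.925 m from the base axis. Payload 3.1 kg.
Tool frame: the origin (TCP) lies midway between the tips of the shut fingers; the grasp point (between the pads) lies 19 mm behind it; z points along the fingers, y is the direction in which the jaws open and shut (so a half turn about z gives the same grasp; the last joint's range is limited). The gripper opens to 85 mm and grips with 20 to 120 N. Pads are 22 mm wide; open, the fingers measure 114 mm over their backs; the gripper's body (76 mm by 85 mm) begins 54 mm behind the grasp point. The pads swing forward as they close: fully open they stand 13 mm farther back than shut.
Start: joints at [-1.281, 0.217, 1.613, -0, 1.311, -0.112], TCP at [0.244, -0.575, 0.203] pointing down, gripper open.
Joint ranges: [-2.75, 2.75], [-0.78, 2.1], [0.31, 2.55], [-1.13, 4.27], [0.13, 2.63], [-2.58, 2.58]. Speed limits (rad/s): [2.79, 2.79, 3.14, 3.14, 3.14, 3.14].

### API

Orientations are given as a rotation vector (axis times angle).
In Python, from rig import status, eyes, finish_job gives the robot as it stands.
- The arm moves only by the shell command python3 -m handwheel 'ROWS'. ROWS is text: rows parted by semicolons, each of 7 numbers parted by spaces: the shift along the world's x, y, z in m, then the turn, a rotation vector about the world's x, y, z in degrees, then the closure in counts, from 0 (fully open) to 255 (shut). A call has 1 to 8 rows; each row is the pose to reach, as a shift and turn from the pose commanded when the call began; what a row does not reach only later rows make up. A row lasts 1/8 s, in which the tool goes at most 62.5 mm and 10.7 degrees, less where a joint would pass 70% of its speed; a pose out of reach is approached as far as the arm can. A call with a gripper value outside its range is refused whole. The fingers move at their own pace and stop on an object; the grip force is fixed at half the most. Time passes only in rows, so rows that repeat a pose let the fingers close. It gives the time, the measured TCP pose, the force and the opening at its end, in the units of the state.
- status.read_state(): the state, without advancing time (a new reading comes with each control period).
- eyes.get_image(name): name is "side" or "top"; returns a dict with "img" (400x640x3 uint8, red, green, blue), "depth" (400x640 float32, m along the optical axis (not along the pixel's ray), 0 where there is no reading), "K" (3x3 intrinsics, pixels), "dist" ([k1, k2, p1, p2, k3] as OpenCV has them; the pictures are not rectified), "extrinsics" (4x4, takes a point from world to camera coordinates). Camera axes: x right, y down, z forward; pixel columns grow to the right and rows downward; lengths in m; the calibration is good to about 2 mm. A picture is of the moment at which its call begins.
- finish_job(): hands the job in, once; it reports no verdict.
The state is a dict: "t": time; "joint_positions": joint angles; "dq": joint speeds; "joint_efforts": joint torques, N m; "tcp_pos": TCP position; "tcp_rot": TCP orientation; "force": force on the tool from outside, world axes, zero at the start; "moment": the same for the moment, N m; "finger_gap": finger opening in m.
Only numpy, scipy, OpenCV 4.12 (cv2) and the standard library are available. Lean on these libraries where they do the work, as an engineer would, in place of code of your own. Each camera call takes 0.05 s, during which the arm holds its last target.

## Working session

There is one attempt and no reset: what is moved stays moved. The work goes in short steps, Python scripts to look and compute and a shell command to move; the robot and the scene stay as the last step left them, time stands still between calls to the robot, and variables do not carry over. Pictures are saved under pics/ and viewed, and the job is handed in when it is done.

```bash
ls; mkdir -p pics; cat > h.py <<'E'
import numpy as np, cv2
from rig import status, eyes
def grab(n,tag):
    d=eyes.get_image(n); cv2.imwrite(f'pics/{tag}.png',d['img'][:,:,::-1]); np.savez(f'pics/{tag}.npz',**d); return d
def ld(tag): return np.load(f'pics/{tag}.npz')
def ray(d,uv):
    p=cv2.undistortPoints(np.array(uv,float).reshape(-1,1,2),d['K'],np.array(d['dist']))[:,0]
    E=d['extrinsics'];R=E[:3,:3];o=-R.T@E[:3,3]
    return o,np.c_[p,np.ones(len(p))]@R
def onz(d,uv,z):
    o,r=ray(d,uv); return o+r*((z-o[2])/r[:,2])[:,None]
def dep(d,uv):
    o,r=ray(d,uv); return np.array([o+r[i]*d['depth'][int(round(v)),int(round(u))] for i,(u,v) in enumerate(uv)])
E
python3 - <<'E'
from h import *
for n in('side','top'):
    d=grab(n,n+'0'); E=d['extrinsics']; print(n,-E[:3,:3].T@E[:3,3],E[:3,:3].round(2).tolist())
print(status.read_state())
E
```

```text
pics
side [0.47203237 1.1056523  0.99752589] [[-0.99, -0.15, 0.01], [-0.1, 0.62, -0.78], [0.11, -0.77, -0.62]]
top [ 0.53219869 -0.00992801  1.2688636 ] [[-0.01, -1.0, 0.0], [-1.0, 0.01, -0.07], [0.07, -0.0, -1.0]]
{'t': 0.1, 'joint_positions': array([-1.28119569e+00,  2.17680358e-01,  1.61480338e+00, -1.15060004e-05,
        1.31129986e+00, -1.12220714e-01]), 'dq': array([ 2.14342897e-04, -2.64782991e-04, -5.26959109e-03, -8.95145951e-05,
        5.31314164e-04,  2.62953547e-05]), 'joint_efforts': array([-1.28633324e-03, -3.98081911e+01, -3.04970384e+01, -1.73629405e-04,
        4.27973209e-03, -4.76342677e-06]), 'tcp_pos': array([ 0.24420718, -0.57443671,  0.20128239]), 'tcp_rot': array([-3.07626189e+00, -6.26511039e-01,  3.21998741e-04]), 'force': array([ 0.50798669, -0.78660545, -0.171567  ]), 'moment': array([ 0.00311296, -0.00176369,  0.01574811]), 'finger_gap': 0.08591672669532197}
```

View pics/side0.png

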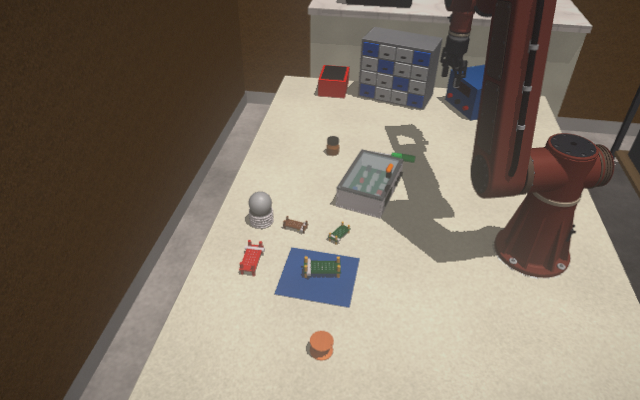

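View pics/top0.png

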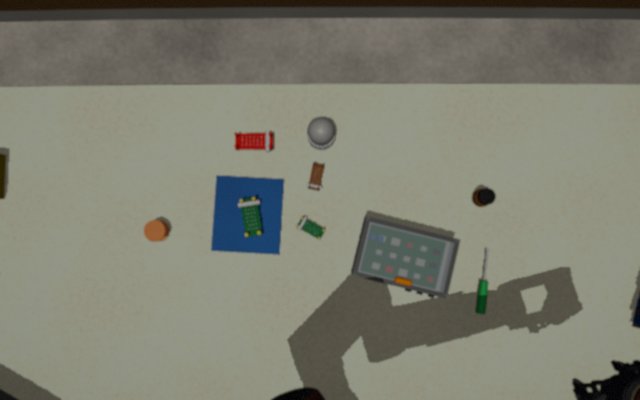

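Pieces that could be taken for the board, in the top view: green on the mat (250,216), smaller green (312,227), red (255,141) and brown (317,175). By the description it is the large green one on the mat. I'll check that in a crop.

```bash
python3 - <<'E'
from h import *
t=ld('top0');s=ld('side0')
a=cv2.resize(t['img'][170:260,205:335],None,fx=6,fy=6,interpolation=cv2.INTER_CUBIC)
cv2.imwrite('pics/c1.png',a[:,:,::-1])
b=cv2.resize(s['img'][215:310,270:370],None,fx=6,fy=6,interpolation=cv2.INTER_CUBIC)
cv2.imwrite('pics/c2.png',b[:,:,::-1])
c=cv2.resize(t['img'][205:305,345:470],None,fx=6,fy=6,interpolation=cv2.INTER_CUBIC)
cv2.imwrite('pics/c3.png',c[:,:,::-1])
E
```

```text
(no output)
```

View pics/c1.png

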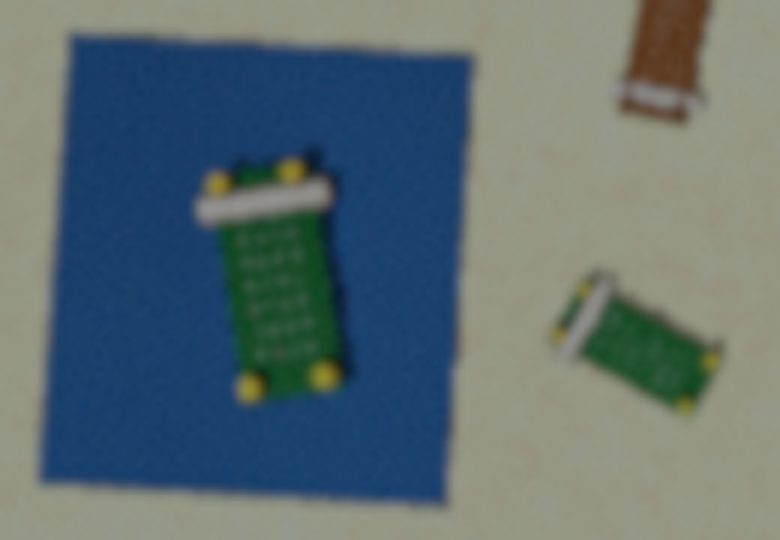

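View pics/c2.png

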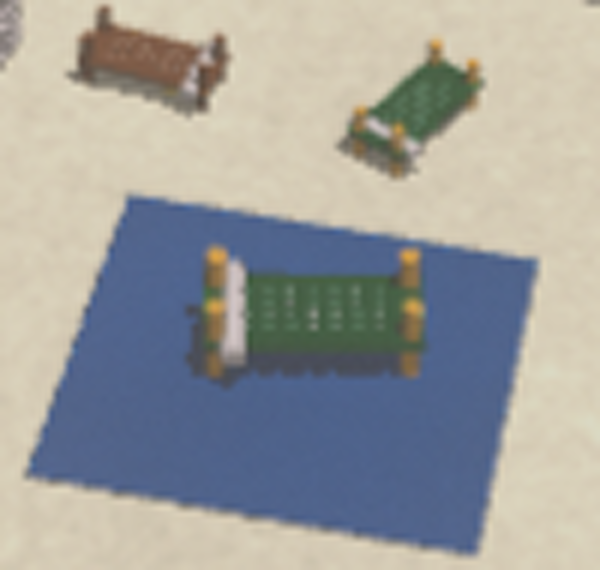

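View pics/c3.png

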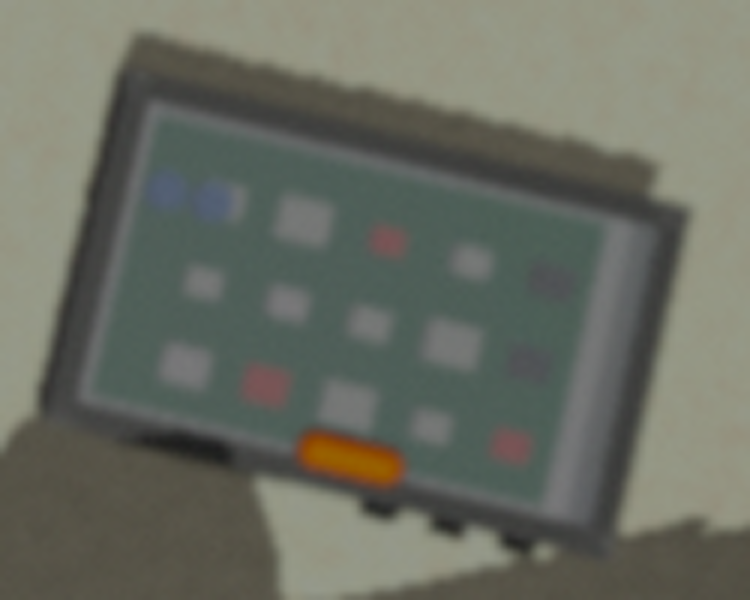

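```bash
python3 - <<'E'
from h import *
from scipy.spatial.transform import Rotation as R
def blobs(d,mask,minA=8):
    n,l,st,c=cv2.connectedComponentsWithStats(mask.astype(np.uint8)); return [(st[i,4],c[i].round(1).tolist(),i) for i in range(1,n) if st[i,4]>=minA],l
for n in('top','side'):
    d=ld(n+'0'); im=d['img']; hsv=cv2.cvtColor(im,cv2.COLOR_RGB2HSV); H,S,V=[hsv[...,i] for i in range(3)]
    roi=np.zeros(H.shape,bool)
    if n=='top': roi[170:260,205:290]=1
    else: roi[245:310,270:365]=1
    g=roi&(H>40)&(H<85)&(S>90)
    y=roi&(H>12)&(H<38)&(S>110)
    w=roi&(S<60)&(V>110)
    m=roi&(H>100)&(H<125)&(S>110)
    print(n,'green',blobs(d,g,30)[0]); print('yel',blobs(d,y)[0])
    b,l=blobs(d,w,15); print('white',b)
    for A,c,i in b:
        ys,xs=np.where(l==i); r=cv2.minAreaRect(np.c_[xs,ys].astype(np.float32)); print('  rect',r,onz(d,[r[0]],.0295 if n=='top' else .0285))
        bp=cv2.boxPoints(r); print(onz(d,bp,.0285).round(4).tolist())
    full=(H>100)&(H<125)&(S>110)&roi
    hull=cv2.convexHull(np.argwhere(full)[:,::-1].astype(np.int32)); r=cv2.approxPolyDP(hull,6,True)[:,0]
    P=onz(d,r,.003); print('mat corners',r.tolist(),P.round(3).tolist())
    o=(H>5)&(H<20)&(S>170)&(V>100)
    o2=np.zeros_like(o)
    if n=='top': o2[270:295,385:420]=1
    else: o2[155:185,375:400]=1
    o&=o2
    for A,c,i in blobs(d,o)[0]: 
        print('bar',A,c,onz(d,[c],.112),dep(d,[c]))
    ys,xs=np.where(o); print(cv2.minAreaRect(np.c_[xs,ys].astype(np.float32)))
s=status.read_state(); print(R.from_rotvec(s['tcp_rot']).as_matrix().round(3))
E
```

```text
top green [(np.int32(444), [251.5, 219.7], 2)]
yel [(np.int32(13), [253.2, 198.2], 1), (np.int32(17), [258.9, 231.8], 3), (np.int32(10), [247.0, 233.8], 4)]
white [(np.int32(2579), [246.0, 214.4], 1), (np.int32(84), [247.8, 203.3], 2)]
  rect ((247.0, 214.5), (89.0, 84.0), 90.0) [[0.59380803 0.19244629 0.0295    ]]
[[0.7099, 0.3024, 0.0285], [0.7086, 0.0845, 0.0285], [0.4794, 0.0845, 0.0285], [0.4804, 0.2997, 0.0285]]
  rect ((248.34800720214844, 203.16397094726562), (4.203807830810547, 21.376813888549805), 79.69515228271484) [[0.62301817 0.18914314 0.0295    ]]
[[0.6237, 0.2174, 0.0285], [0.6332, 0.1632, 0.0285], [0.6225, 0.1612, 0.0285], [0.613, 0.2154, 0.0285]]
mat corners [[282, 180], [277, 253], [212, 249], [217, 177]] [[0.686, 0.105, 0.003], [0.494, 0.118, 0.003], [0.505, 0.288, 0.003], [0.695, 0.277, 0.003]]
bar 93 [403.0, 281.0] [[ 0.42909314 -0.19312967  0.112     ]] [[ 0.42942587 -0.19253848  0.11573323]]
((403.0000305175781, 281.0), (16.483266830444336, 5.7691426277160645), 15.945394515991211)
side green []
yel [(np.int32(11), [305.6, 258.8], 1), (np.int32(12), [337.7, 259
[... 395 characters left out ...]
89111328125, 266.5891418457031), (4.676674842834473, 17.114639282226562), 5.7105937004089355) [[0.6223068  0.19372438 0.0285    ]]
[[0.6257, 0.2248, 0.0285], [0.6318, 0.1618, 0.0285], [0.6188, 0.1615, 0.0285], [0.6132, 0.2244, 0.0285]]
mat corners [[353, 262], [334, 303], [305, 298], [284, 268], [300, 249]] [[0.507, 0.132, 0.003], [0.541, 0.286, 0.003], [0.618, 0.282, 0.003], [0.693, 0.186, 0.003], [0.663, 0.105, 0.003]]
bar 29 [389.3, 167.5] [[ 0.42941611 -0.19252514  0.112     ]] [[ 0.42971443 -0.1834377   0.11819882]]
((389.300048828125, 167.39999389648438), (3.5777084827423096, 7.602630138397217), 26.56505012512207)
[[ 0.92   0.391 -0.001]
 [ 0.391 -0.92   0.002]
 [ 0.    -0.002 -1.   ]]
```

```bash
python3 -m handwheel '0.025 0.050 0.01 0 0 -3 0; 0.05 0.1 0.02 0 0 -6 0; 0.075 0.15 0.02 0 0 -9 0; 0.1 0.2 0.02 0 0 -13.3 0; 0.125 0.25 0.02 0 0 -13.3 0; 0.15 0.3 0.02 0 0 -13.3 0; 0.175 0.35 0.02 0 0 -13.3 0; 0.2 0.4 0.02 0 0 -13.3 0'; python3 -m handwheel '0.025 0.050 0 0 0 0 0; 0.05 0.1 0 0 0 0 0; 0.075 0.15 0 0 0 0 0; 0.1 0.2 0 0 0 0 0; 0.125 0.25 0 0 0 0 0; 0.15 0.3 0 0 0 0 0; 0.178 0.364 0 0 0 0 0; 0.178 0.364 0 0 0 0 0'
```

```text
t: 1.1
tcp_pos: [0.4447, -0.1734, 0.2222]
tcp_rot: [-3.13, -0.266, 0.0]
force: [-0.4, 0.8, -0.3]
finger_gap: 0.0857
t: 2.1
tcp_pos: [0.6226, 0.1924, 0.2212]
tcp_rot: [-3.129, -0.273, 0.002]
force: [-0.6, -0.2, -0.2]
finger_gap: 0.0854
```

```bash
python3 -m handwheel '0 -0.001 -0.04 0 0 0 0; 0 -0.002 -0.08 0 0 0 0; 0 -0.002 -0.12 0 0 0 0; 0 -0.002 -0.15 0 0 0 0; 0 -0.002 -0.165 0 0 0 0; 0 -0.002 -0.165 0 0 0 0'; python3 - <<'E'
from h import *
d=grab('side','side1'); a=cv2.resize(d['img'][200:310,240:380],None,fx=5,fy=5,interpolation=cv2.INTER_CUBIC); cv2.imwrite('pics/c4.png',a[:,:,::-1])
d=grab('top','top1'); a=cv2.resize(d['img'][150:270,200:340],None,fx=5,fy=5,interpolation=cv2.INTER_CUBIC); cv2.imwrite('pics/c5.png',a[:,:,::-1])
E
```

```text
t: 2.85
tcp_pos: [0.6212, 0.186, 0.0562]
tcp_rot: [3.13, 0.265, -0.005]
force: [-0.1, -0.5, 0.3]
finger_gap: 0.0856
```

View pics/c4.png

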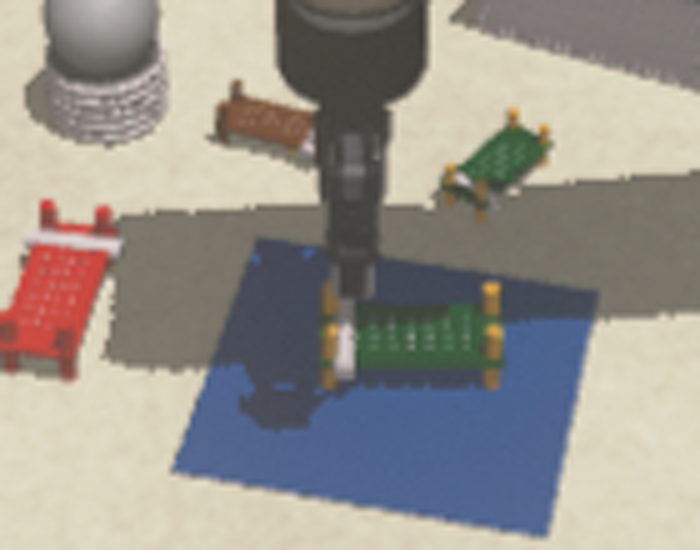

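View pics/c5.png

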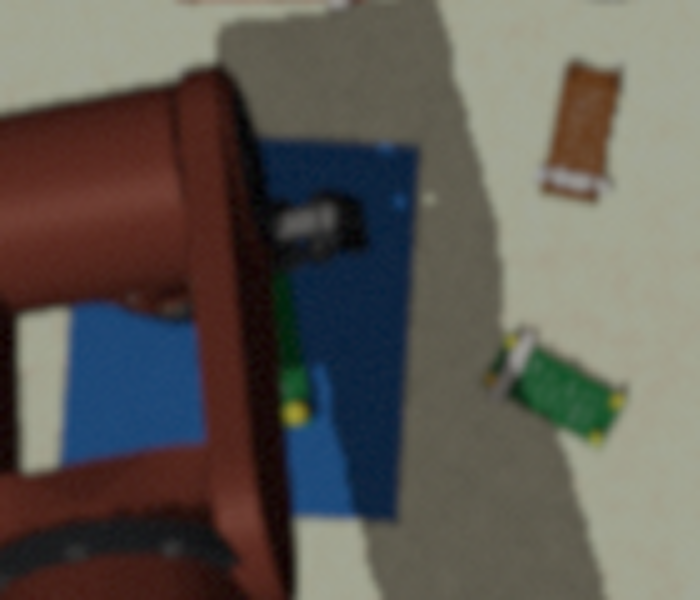

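Both crops show the finger pair straddling the axle end of the large green board: side crop axle at (345,345), finger above it at (350,280). I'll descend the rest of the way.

```bash
python3 -m handwheel '0.001 0.002 -0.01 0 0 0 0; 0.001 0.002 -0.02 0 0 0 0; 0.001 0.002 -0.03 0 0 0 0; 0.001 0.002 -0.04 0 0 0 0; 0.001 0.002 -0.048 0 0 0 0; 0.001 0.002 -0.054 0 0 0 0; 0.001 0.002 -0.054 0 0 0 0; 0.001 0.002 -0.054 0 0 0 0'; python3 - <<'E'
from h import *
d=grab('side','side2'); a=cv2.resize(d['img'][220:310,260:370],None,fx=7,fy=6,interpolation=cv2.INTER_CUBIC); cv2.imwrite('pics/c6.png',a[:,:,::-1])
print(status.read_state()['tcp_pos'])
E
```

```text
t: 3.95
tcp_pos: [0.6238, 0.1888, 0.0038]
tcp_rot: [-3.13, -0.266, -0.001]
force: [0.6, -1.0, -0.3]
finger_gap: 0.0854
[0.62396624 0.18886451 0.00402217]
```

View pics/c6.png

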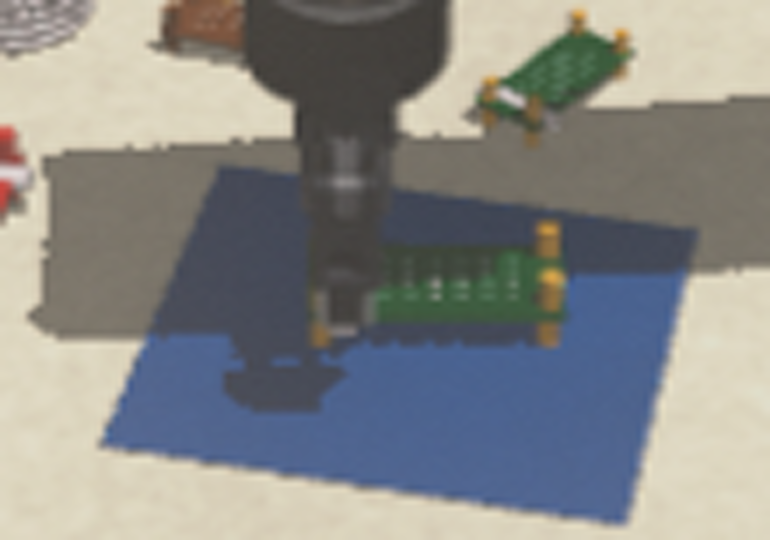

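The finger now covers the axle end at crop (345,290). I'll close on it.

```bash
python3 -m handwheel '0 0 -0.002 0 0 0 80; 0 0 -0.002 0 0 0 120; 0 0 -0.002 0 0 0 160; 0 0 -0.002 0 0 0 200; 0 0 -0.002 0 0 0 255; 0 0 -0.002 0 0 0 255; 0 0 -0.002 0 0 0 255;0 0 -0.002 0 0 0 255'
```

```text
t: 5.0
tcp_pos: [0.624, 0.1888, 0.0021]
tcp_rot: [-3.13, -0.266, -0.002]
force: [-1.0, 0.1, 5.8]
finger_gap: 0.0373
```

```bash
python3 - <<'E'
from h import *
d=grab('side','side3'); a=cv2.resize(d['img'][220:310,260:370],None,fx=7,fy=6,interpolation=cv2.INTER_CUBIC); cv2.imwrite('pics/c7.png',a[:,:,::-1])
s=status.read_state();print(s['tcp_pos'],s['finger_gap'],s['force'])
E
```

```text
[0.623972   0.18881763 0.0020872 ] 0.03716300414521802 [-1.2151876   0.48359299  4.9950823 ]
```

View pics/c7.png

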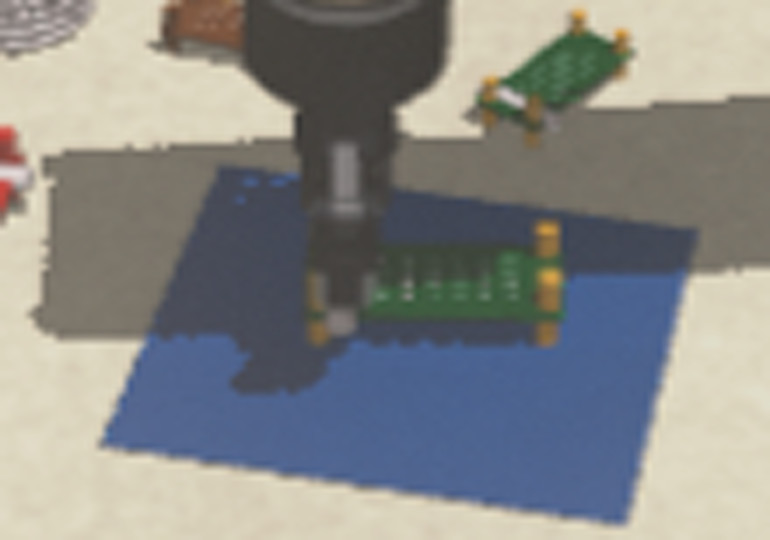

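```bash
python3 - <<'E'
from h import *
for tag in('side2','side3'):
    d=ld(tag); print(tag)
    for v in range(240,280,2):
        print(v, d['img'][v,309], dep(d,[(309,v)])[0].round(4))
E
```

```text
side2
240 [67 66 63] [0.6171 0.225  0.1568]
242 [72 68 65] [0.6168 0.2265 0.1514]
244 [102  98  98] [0.6163 0.2298 0.1478]
246 [103 100  99] [0.6144 0.2411 0.1519]
248 [98 96 94] [0.6133 0.2479 0.1518]
250 [138 134 133] [0.6123 0.2538 0.1507]
252 [89 86 84] [0.6121 0.2549 0.1451]
254 [84 82 81] [0.612  0.2553 0.1385]
256 [76 73 71] [0.6121 0.2547 0.1309]
258 [71 69 67] [0.6116 0.2575 0.1268]
260 [70 67 65] [0.6115 0.2581 0.1205]
262 [65 62 59] [0.6136 0.2451 0.0998]
264 [71 69 67] [0.6117 0.2566 0.1047]
266 [78 75 75] [0.6107 0.2624 0.1036]
268 [67 66 64] [0.6107 0.2625 0.0966]
270 [69 65 63] [0.6141 0.2416 0.0668]
272 [69 67 63] [0.614  0.2422 0.06  ]
274 [106 101 100] [0.6136 0.2442 0.0546]
276 [73 78 91] [0.6198 0.2064 0.0054]
278 [ 72  86 117] [0.6188 0.2123 0.0039]
side3
240 [69 66 63] [0.6172 0.2243 0.1562]
242 [72 68 66] [0.6171 0.225  0.1499]
244 [115 112 111] [0.6172 0.224  0.1421]
246 [131 126 126] [0.6162 0.2303 0.1414]
248 [130 126 125] [0.6155 0.2345 0.1386]
250 [131 126 125] [0.6151 0.2369 0.1339]
252 [124 120 119] [0.6138 0.2444 0.1344]
254 [133 129 129] [0.6126 0.2514 0.1346]
256 [91 87 87] [0.612  0.2549 0.1312]
258 [73 71 69] [0.6121 0.2546 0.1239]
260 [67 64 62] [0.6127 0.2505 0.1126]
262 [69 67 64] [0.6137 0.2447 0.0994]
264 [68 66 63] [0.6147 0.2385 0.0856]
266 [67 65 63] [0.6178 0.2196 0.0582]
268 [70 67 64] [0.618 0.218 0.049]
270 [72 70 66] [0.618  0.218  0.0414]
272 [115 109 108] [0.6189 0.2122 0.0274]
274 [125 119 118] [0.6184 0.2152 0.0228]
276 [69 76 93] [0.6201 0.2049 0.0037]
278 [ 72  87 117] [0.6187 0.2131 0.0048]
```

The depth readings show the finger tips about 28 mm higher than the TCP reading implies (open tip near z 0.05 at TCP z 0.004). The fingers closed above the axle, on the stand-offs. I'll open, check the board, then go lower in small steps while watching the force.

```bash
python3 -m handwheel '0 0 0 0 0 0 0; 0 0 0 0 0 0 0; 0 0 0 0 0 0 0; 0 0 0 0 0 0 0; 0 0 0 0 0 0 0; 0 0 0 0 0 0 0';  python3 -m handwheel '0 0 -0.002 0 0 0 0; 0 0 -0.004 0 0 0 0; 0 0 -0.006 0 0 0 0; 0 0 -0.006 0 0 0 0';python3 - <<'E'
from h import *
d=grab('side','side4'); a=cv2.resize(d['img'][220:310,260:370],None,fx=7,fy=6,interpolation=cv2.INTER_CUBIC); cv2.imwrite('pics/c8.png',a[:,:,::-1])
s=status.read_state();print(s['tcp_pos'],s['finger_gap'],s['force'])
E
```

```text
t: 5.8
tcp_pos: [0.6234, 0.1888, 0.0015]
tcp_rot: [-3.13, -0.266, 0.0]
force: [-0.1, 0.2, -0.1]
finger_gap: 0.0853
t: 6.3
tcp_pos: [0.6232, 0.1887, -0.0049]
tcp_rot: [3.13, 0.266, -0.001]
force: [-0.2, -0.2, -0.2]
finger_gap: 0.0856
[ 0.62327862  0.18872717 -0.00471638] 0.08578650510642041 [ 0.02685576 -0.51826886 -0.53947248]
```

View pics/c8.png

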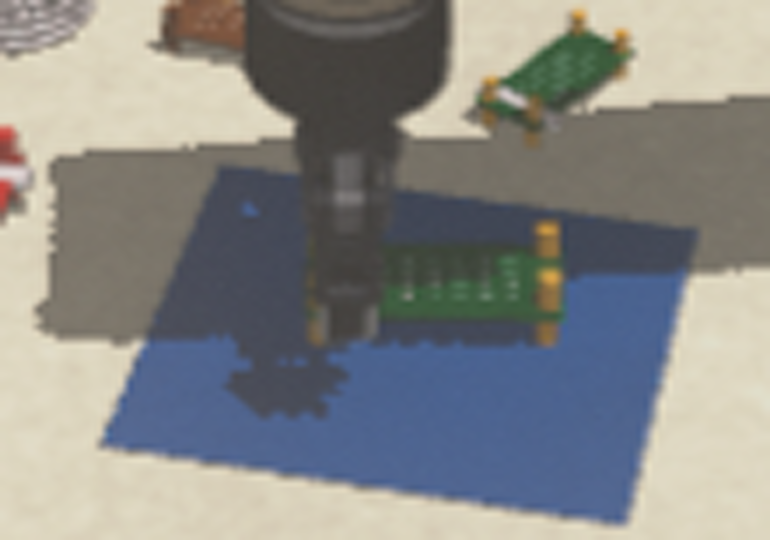

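```bash
python3 -m handwheel '0 0 -0.003 0 0 0 0; 0 0 -0.005 0 0 0 0; 0 0 -0.007 0 0 0 0; 0 0 -0.007 0 0 0 0';python3 -m handwheel '0 0 -0.002 0 0 0 0; 0 0 -0.004 0 0 0 0; 0 0 -0.005 0 0 0 0; 0 0 -0.005 0 0 0 0'; python3 - <<'E'
from h import *
d=grab('side','side5'); a=cv2.resize(d['img'][220:310,260:370],None,fx=7,fy=6,interpolation=cv2.INTER_CUBIC); cv2.imwrite('pics/c9.png',a[:,:,::-1])
for v in range(266,292,2): print(v,d['img'][v,309],dep(d,[(309,v)])[0].round(4))
s=status.read_state();print(s['tcp_pos'],s['finger_gap'],s['force'])
E
```

```text
t: 6.85
tcp_pos: [0.6232, 0.1887, -0.0119]
tcp_rot: [3.13, 0.266, -0.001]
force: [0.1, 0.4, -0.2]
finger_gap: 0.0857
t: 7.35
tcp_pos: [0.6233, 0.1887, -0.0167]
tcp_rot: [3.13, 0.266, -0.0]
force: [0.2, -0.2, -0.2]
finger_gap: 0.0853
266 [71 68 66] [0.6116 0.2573 0.0982]
268 [67 64 61] [0.6135 0.2456 0.0785]
270 [76 73 71] [0.6119 0.2551 0.0813]
272 [78 76 74] [0.611  0.2602 0.0795]
274 [70 67 64] [0.6106 0.2626 0.0748]
276 [70 68 64] [0.6138 0.2429 0.0456]
278 [70 66 64] [0.6139 0.2421 0.0371]
280 [ 80 100 135] [0.6176 0.2197 0.0043]
282 [ 72  80 100] [0.6164 0.2272 0.0048]
284 [72 77 93] [0.6151 0.2346 0.0053]
286 [ 75  87 118] [0.6142 0.2401 0.0036]
288 [ 77  99 143] [0.6135 0.2444 0.0007]
290 [ 78 100 143] [0.612  0.2534 0.0032]
[ 0.62339788  0.18877957 -0.01656097] 0.08543530394048386 [ 0.09414544  0.80694599 -0.08842795]
```

View pics/c9.png

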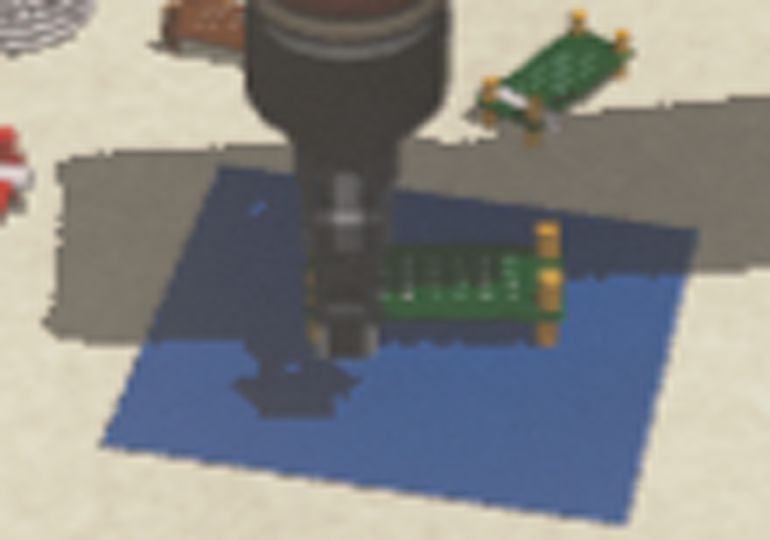

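```bash
python3 -m handwheel '0 0 -0.003 0 0 0 0; 0 0 -0.006 0 0 0 0; 0 0 -0.0095 0 0 0 0; 0 0 -0.0095 0 0 0 0'; python3 -m handwheel '0 0 0 0 0 0 40; 0 0 0 0 0 0 60; 0 0 0 0 0 0 80; 0 0 0 0 0 0 110; 0 0 0 0 0 0 150;0 0 0 0 0 0 200;0 0 0 0 0 0 255; 0 0 0 0 0 0 255'; python3 - <<'E'
from h import *
d=grab('side','side6'); a=cv2.resize(d['img'][220:310,260:370],None,fx=7,fy=6,interpolation=cv2.INTER_CUBIC); cv2.imwrite('pics/c10.png',a[:,:,::-1])
for v in range(266,292,2): print(v,d['img'][v,309],dep(d,[(309,v)])[0].round(4))
s=status.read_state();print(s['tcp_pos'],s['finger_gap'],s['force'])
E
```

```text
t: 7.9
tcp_pos: [0.6229, 0.1887, -0.0266]
tcp_rot: [3.13, 0.266, -0.002]
force: [-0.7, 0.1, 0.3]
finger_gap: 0.0856
t: 8.9
tcp_pos: [0.624, 0.1889, -0.0254]
tcp_rot: [-3.13, -0.266, -0.002]
force: [-0.9, 0.2, 5.4]
finger_gap: 0.0541
266 [75 71 69] [0.6122 0.2536 0.0943]
268 [71 68 66] [0.6123 0.253  0.0863]
270 [68 64 62] [0.6126 0.2508 0.0767]
272 [71 69 66] [0.6142 0.2411 0.0588]
274 [69 66 63] [0.6129 0.2487 0.0596]
276 [69 67 65] [0.6163 0.2277 0.0288]
278 [71 69 66] [0.6166 0.2257 0.0189]
280 [73 76 84] [0.6178 0.2184 0.0028]
282 [ 72  83 108] [0.6166 0.2257 0.0031]
284 [ 71  81 104] [0.6152 0.234  0.0045]
286 [ 72  86 117] [0.6144 0.2392 0.0026]
288 [ 76  98 142] [6.135e-01 2.440e-01 3.000e-04]
290 [ 80 100 143] [0.6121 0.253  0.0027]
[ 0.62396414  0.18890728 -0.02538226] 0.054004855048756406 [-1.58749466e+00  3.40468971e-03  5.69080674e+00]
```

View pics/c10.png

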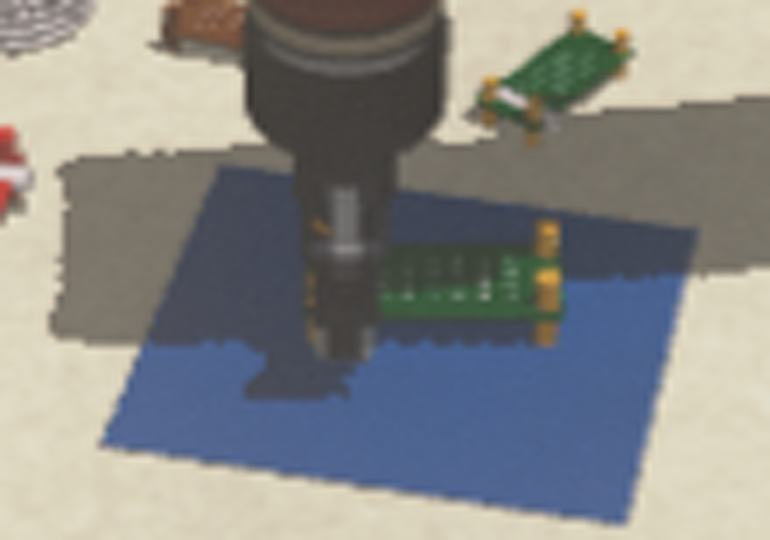

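Gap 54 mm, so the axle is pinched end to end. I'll lift straight up.

```bash
python3 -m handwheel '0 0 0.01 0 0 0 255; 0 0 0.02 0 0 0 255; 0 0 0.035 0 0 0 255; 0 0 0.05 0 0 0 255; 0 0 0.065 0 0 0 255; 0 0 0.08 0 0 0 255; 0 0 0.095 0 0 0 255; 0 0 0.11 0 0 0 255';python3 -m handwheel '0 0 0.005 0 0 0 255; 0 0 0.005 0 0 0 255; 0 0 0.005 0 0 0 255; 0 0 0.005 0 0 0 255'; python3 - <<'E'
from h import *
d=grab('side','side7'); a=cv2.resize(d['img'][200:310,260:370],None,fx=7,fy=5,interpolation=cv2.INTER_CUBIC); cv2.imwrite('pics/c11.png',a[:,:,::-1])
s=status.read_state();print(s['tcp_pos'],s['finger_gap'],s['force'])
E
```

```text
t: 9.95
tcp_pos: [0.6234, 0.1888, 0.085]
tcp_rot: [-3.13, -0.266, 0.0]
force: [-0.1, -0.3, -1.2]
finger_gap: 0.0545
t: 10.45
tcp_pos: [0.6228, 0.1886, 0.088]
tcp_rot: [3.13, 0.266, -0.003]
force: [-0.8, 0.3, -2.3]
finger_gap: 0.0541
[0.62285472 0.18864762 0.08814338] 0.054273084519268905 [-0.34314213 -0.37026807 -1.56540596]
```

View pics/c11.png

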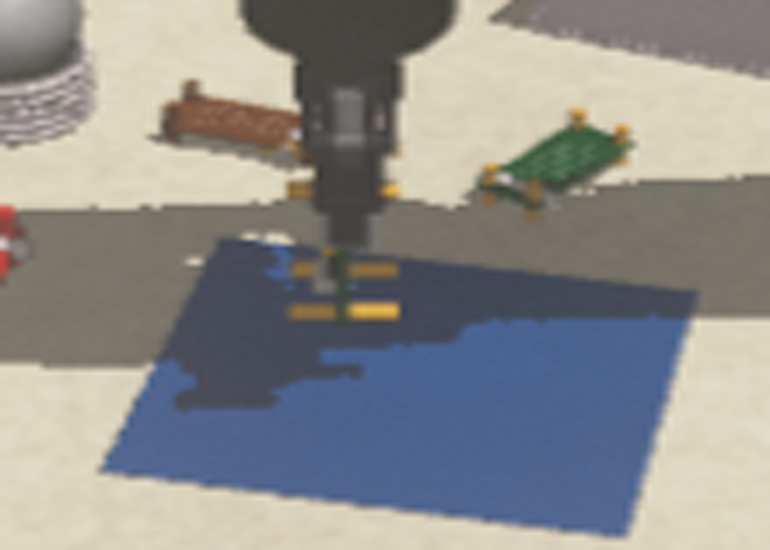

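Side crop: the board hangs edge-on below the fingers at (342,290), clear of the mat. Next I'll lower it while moving back along −board x, so it lays over with the bare face down.

```bash
python3 -m handwheel '0 0 -0.010 0 0 0 255; 0 0 -0.02 0 0 0 255; 0 0 -0.03 0 0 0 255; 0 0 -0.038 0 0 0 255; 0 0 -0.044 0 0 0 255; 0 0 -0.044 0 0 0 255;0 0 -0.044 0 0 0 255'; python3 -m handwheel '-0.010 -0.002 -0.002 0 0 0 255; -0.022 -0.004 -0.005 0 0 0 255; -0.0335 -0.006 -0.008 0 0 0 255; -0.0455 -0.008 -0.014 0 0 0 255; -0.055 -0.0095 -0.020 0 0 0 255; -0.063 -0.011 -0.027 0 0 0 255; -0.069 -0.012 -0.033 0 0 0 255; -0.075 -0.013 -0.040 0 0 0 255';  python3 - <<'E'
from h import *
d=grab('side','side8'); a=cv2.resize(d['img'][200:310,260:370],None,fx=7,fy=5,interpolation=cv2.INTER_CUBIC); cv2.imwrite('pics/c12.png',a[:,:,::-1])
s=status.read_state();print(s['tcp_pos'],s['finger_gap'],s['force'])
E
```

```text
t: 11.38
tcp_pos: [0.6238, 0.1889, 0.0454]
tcp_rot: [-3.13, -0.266, -0.001]
force: [-0.3, -0.2, -2.0]
finger_gap: 0.0543
t: 12.38
tcp_pos: [0.5777, 0.1813, 0.0369]
tcp_rot: [-3.124, -0.267, -0.089]
force: [-15.2, -4.3, 111.6]
finger_gap: 0.0546
[0.57765177 0.1813005  0.03707583] 0.053887676670516464 [-11.47695989  -4.04183092  93.38870086]
```

View pics/c12.png

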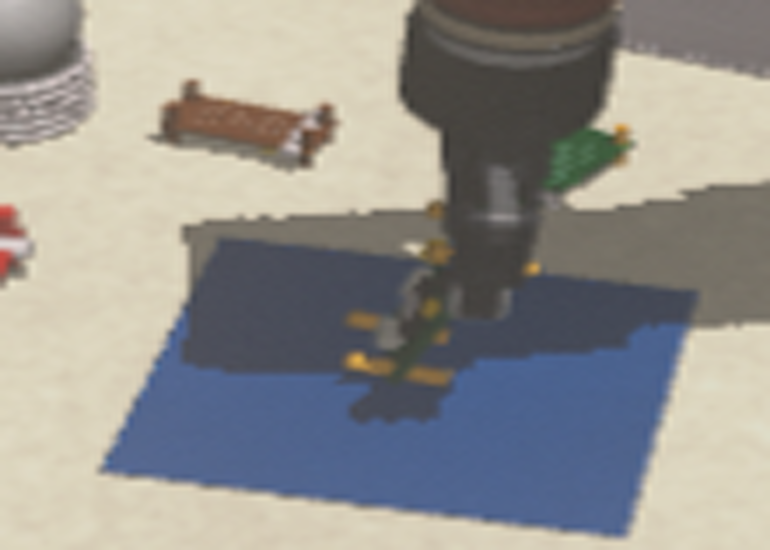

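The lay-over jammed: 111 N on the wrist, with the board tilted the right way. I'll back off first.

```bash
python3 -m handwheel '0.015 0.003 0.04 0 0 0 255; 0.025 0.005 0.05 0 0 0 255;0.025 0.005 0.05 0 0 0 255;0.025 0.005 0.05 0 0 0 255'; python3 - <<'E'
from h import *
d=grab('side','side9'); a=cv2.resize(d['img'][190:300,260:370],None,fx=7,fy=5,interpolation=cv2.INTER_CUBIC); cv2.imwrite('pics/c13.png',a[:,:,::-1])
s=status.read_state();print(s['tcp_pos'],s['tcp_rot'],s['finger_gap'],s['force'])
E
```

```text
t: 12.92
tcp_pos: [0.5696, 0.18, 0.0507]
tcp_rot: [3.129, 0.266, -0.012]
force: [1.2, 0.5, -1.2]
finger_gap: 0.0543
[0.56972988 0.18005327 0.05074651] [ 3.12948512  0.26601546 -0.01226574] 0.053913613017240326 [-0.70286268  0.26002025 -2.34491188]
```

View pics/c13.png

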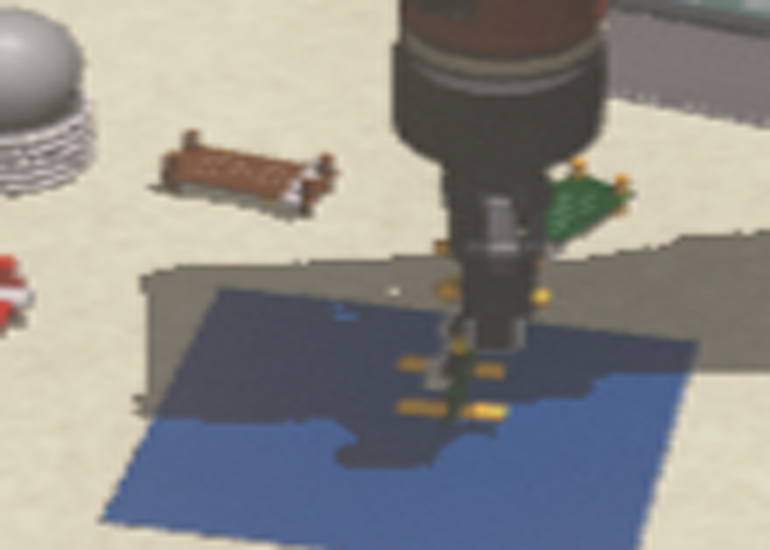

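I've released the load and the board hangs again. The jam came from descending too steeply while the lower end slid back with the axle. I'll move forward, find first touch by force, then follow the 86 mm arc about the touching edge.

```bash
python3 -m handwheel '0.01 0.002 0.008 0 0 0 255; 0.025 0.004 0.01 0 0 0 255; 0.04 0.007 0.01 0 0 0 255; 0.05 0.0085 0.01 0 0 0 255; 0.06 0.01 0.01 0 0 0 255; 0.06 0.01 0.01 0 0 0 255;0.06 0.01 0.0 0 0 0 255;0.06 0.01 0.0 0 0 0 255'; python3 -m handwheel '0 0 -0.003 0 0 0 255; 0 0 -0.003 0 0 0 255'; python3 -m handwheel '0 0 -0.003 0 0 0 255; 0 0 -0.003 0 0 0 255'; python3 -m handwheel '0 0 -0.002 0 0 0 255; 0 0 -0.002 0 0 0 255'; python3 - <<'E'
from h import *
d=grab('side','side10'); a=cv2.resize(d['img'][190:300,260:370],None,fx=7,fy=5,interpolation=cv2.INTER_CUBIC); cv2.imwrite('pics/c14.png',a[:,:,::-1])
s=status.read_state();print(s['tcp_pos'],s['tcp_rot'],s['finger_gap'],s['force'])
E
```

```text
t: 13.98
tcp_pos: [0.6315, 0.1905, 0.0531]
tcp_rot: [3.13, 0.266, -0.006]
force: [-0.4, 0.4, -2.6]
finger_gap: 0.0538
t: 14.22
tcp_pos: [0.6331, 0.1907, 0.0517]
tcp_rot: [3.13, 0.266, -0.001]
force: [0.6, -0.6, -1.4]
finger_gap: 0.0541
t: 14.48
tcp_pos: [0.6332, 0.1907, 0.0488]
tcp_rot: [3.13, 0.266, -0.001]
force: [-0.2, 0.2, -1.5]
finger_gap: 0.0544
t: 14.72
tcp_pos: [0.6333, 0.1907, 0.0468]
tcp_rot: [3.13, 0.266, -0.001]
force: [0.2, 0.3, -1.9]
finger_gap: 0.054
[0.6333285  0.19075614 0.04685032] [-3.13028738e+00 -2.66200502e-01  4.42270707e-04] 0.054237083565141016 [-0.28389599 -0.73920354 -0.7105103 ]
```

View pics/c14.png

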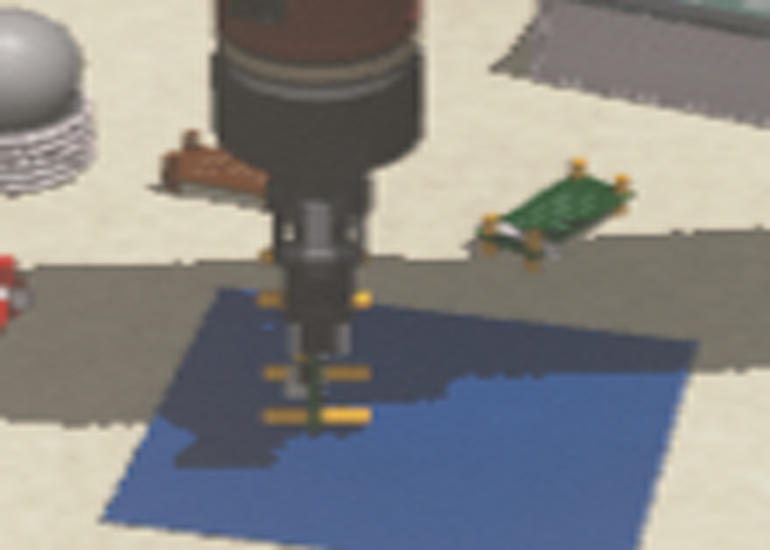

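```bash
for i in 1 2 3 4 5; do :; done; python3 -m handwheel '0 0 -0.002 0 0 0 255; 0 0 -0.002 0 0 0 255'; python3 -m handwheel '0 0 -0.002 0 0 0 255; 0 0 -0.002 0 0 0 255'; python3 -m handwheel '0 0 -0.002 0 0 0 255; 0 0 -0.002 0 0 0 255';python3 -m handwheel '0 0 -0.001 0 0 0 255; 0 0 -0.001 0 0 0 255'
```

```text
t: 15.02
tcp_pos: [0.6332, 0.1908, 0.0447]
tcp_rot: [3.13, 0.266, -0.001]
force: [-0.0, 0.6, -1.0]
finger_gap: 0.0539
t: 15.28
tcp_pos: [0.6332, 0.1907, 0.0427]
tcp_rot: [3.13, 0.266, -0.001]
force: [-0.5, 1.0, -1.7]
finger_gap: 0.0541
t: 15.52
tcp_pos: [0.6333, 0.1907, 0.0408]
tcp_rot: [3.13, 0.266, -0.001]
force: [-0.1, -0.2, -1.9]
finger_gap: 0.0546
t: 15.78
tcp_pos: [0.6337, 0.1908, 0.0402]
tcp_rot: [3.13, 0.266, 0.001]
force: [0.6, -0.4, -0.9]
finger_gap: 0.054
```

```bash
python3 -m handwheel '0 0 -0.0015 0 0 0 255; 0 0 -0.0015 0 0 0 255'; python3 -m handwheel '0 0 -0.0015 0 0 0 255; 0 0 -0.0015 0 0 0 255'; python3 -m handwheel '0 0 -0.0015 0 0 0 255; 0 0 -0.0015 0 0 0 255'
```

```text
t: 16.02
tcp_pos: [0.635, 0.191, 0.0401]
tcp_rot: [-3.13, -0.266, -0.005]
force: [-0.1, -0.2, 4.7]
finger_gap: 0.0539
t: 16.27
tcp_pos: [0.6363, 0.1912, 0.04]
tcp_rot: [-3.13, -0.266, -0.009]
force: [0.7, -0.8, 8.7]
finger_gap: 0.0538
t: 16.52
tcp_pos: [0.6377, 0.1914, 0.04]
tcp_rot: [-3.13, -0.266, -0.014]
force: [0.4, -0.3, 10.9]
finger_gap: 0.0539
```

Touch at TCP z 0.0402, so the axle is 0.0488 above the TCP reading, as measured before. I'll ease off the load and follow the arc in short calls.

```bash
python3 -m handwheel '0 0 0.005 0 0 0 255; -0.004 -0.0007 0.005 0 0 0 255; -0.008 -0.0013 0.005 0 0 0 255; -0.012 -0.002 0.005 0 0 0 255; -0.016 -0.0027 0.0045 0 0 0 255;-0.020 -0.0034 0.004 0 0 0 255; -0.0235 -0.004 0.0033 0 0 0 255; -0.0235 -0.004 0.0033 0 0 0 255'; python3 - <<'E'
from h import *
d=grab('side','side11'); a=cv2.resize(d['img'][190:300,260:370],None,fx=7,fy=5,interpolation=cv2.INTER_CUBIC); cv2.imwrite('pics/c15.png',a[:,:,::-1])
E
```

```text
t: 17.52
tcp_pos: [0.6107, 0.1871, 0.0403]
tcp_rot: [-3.13, -0.266, -0.003]
force: [0.3, 0.2, 5.3]
finger_gap: 0.0543
```

View pics/c15.png

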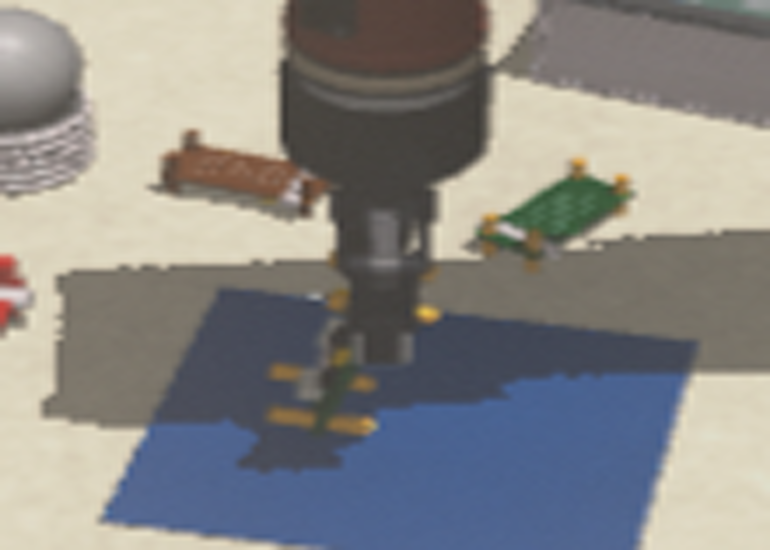

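```bash
python3 -m handwheel '-0.004 -0.0007 0.002 0 0 0 255; -0.008 -0.0013 0.002 0 0 0 255; -0.012 -0.002 0.0015 0 0 0 255; -0.016 -0.0027 0.001 0 0 0 255; -0.020 -0.0034 0.0002 0 0 0 255; -0.024 -0.004 -0.0007 0 0 0 255; -0.028 -0.0047 -0.002 0 0 0 255; -0.032 -0.0054 -0.0032 0 0 0 255'; python3 - <<'E'
from h import *
d=grab('side','side12'); a=cv2.resize(d['img'][190:300,260:370],None,fx=7,fy=5,interpolation=cv2.INTER_CUBIC); cv2.imwrite('pics/c16.png',a[:,:,::-1])
E
```

```text
t: 18.58
tcp_pos: [0.5777, 0.1813, 0.0355]
tcp_rot: [3.13, 0.266, 0.0]
force: [0.2, -0.4, -0.4]
finger_gap: 0.0544
```

View pics/c16.png

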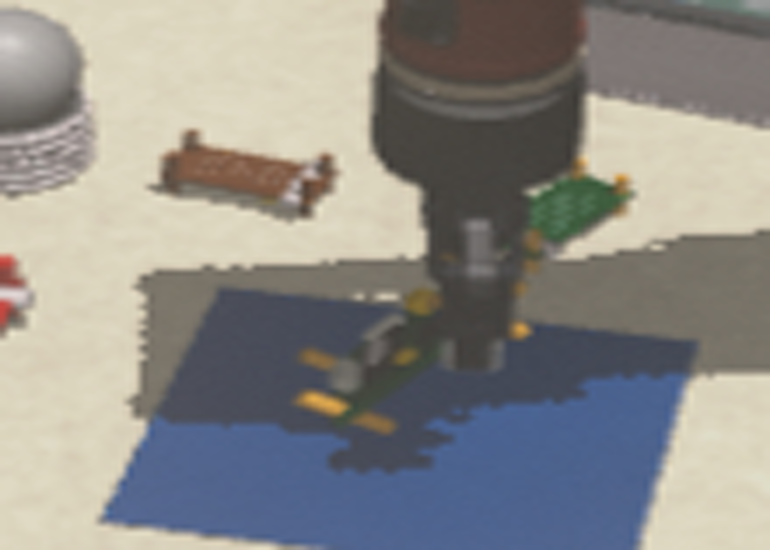

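```bash
python3 -m handwheel '-0.008 -0.0013 -0.003 0 0 0 255; -0.016 -0.0027 -0.0075 0 0 0 255; -0.024 -0.004 -0.013 0 0 0 255; -0.032 -0.0054 -0.0195 0 0 0 255; -0.037 -0.0062 -0.024 0 0 0 255; -0.041 -0.0069 -0.029 0 0 0 255; -0.041 -0.0069 -0.029 0 0 0 255'; python3 - <<'E'
from h import *
d=grab('side','side13'); a=cv2.resize(d['img'][190:300,260:370],None,fx=7,fy=5,interpolation=cv2.INTER_CUBIC); cv2.imwrite('pics/c17.png',a[:,:,::-1])
E
```

```text
t: 19.5
tcp_pos: [0.5361, 0.1743, 0.0059]
tcp_rot: [3.13, 0.266, -0.002]
force: [0.0, 0.7, -0.3]
finger_gap: 0.0538
```

View pics/c17.png

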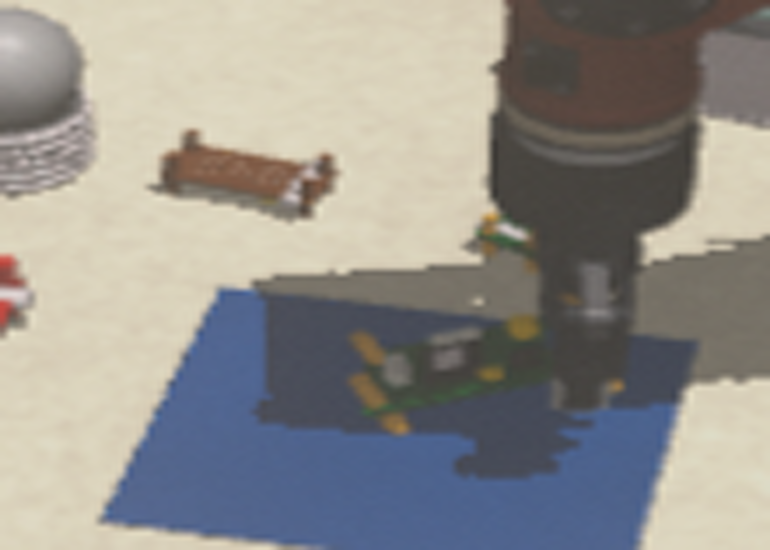

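```bash
python3 -m handwheel '-0.003 -0.0005 -0.006 0 0 0 255; -0.006 -0.001 -0.013 0 0 0 255; -0.008 -0.0013 -0.02 0 0 0 255; -0.0095 -0.0016 -0.026 0 0 0 255; -0.01 -0.0017 -0.030 0 0 0 255; -0.01 -0.0017 -0.030 0 0 0 255'; python3 - <<'E'
from h import *
d=grab('side','side14'); a=cv2.resize(d['img'][190:300,260:370],None,fx=7,fy=5,interpolation=cv2.INTER_CUBIC); cv2.imwrite('pics/c18.png',a[:,:,::-1])
E
```

```text
t: 20.3
tcp_pos: [0.5267, 0.1727, -0.0238]
tcp_rot: [3.13, 0.266, -0.001]
force: [-1.5, -0.1, -0.8]
finger_gap: 0.0542
```

View pics/c18.png

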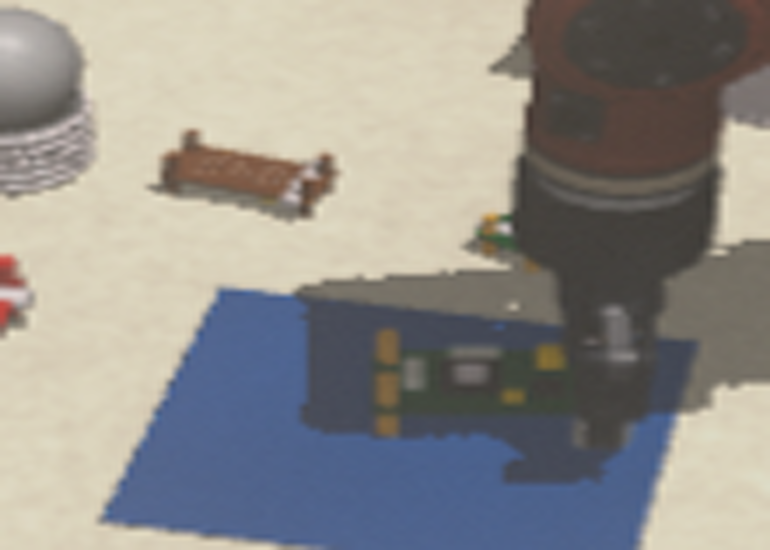

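The board now lies level with components up. I'll set it down the last millimetre, open, and rise.

```bash
python3 -m handwheel '0 0 -0.0012 0 0 0 255; 0 0 -0.0012 0 0 0 90; 0 0 -0.0012 0 0 0 60; 0 0 -0.0012 0 0 0 30; 0 0 -0.0012 0 0 0 0;0 0 -0.0012 0 0 0 0;0 0 -0.0012 0 0 0 0'; python3 -m handwheel '0 0 0.02 0 0 0 0; 0 0 0.04 0 0 0 0; 0 0 0.07 0 0 0 0; 0 0 0.11 0 0 0 0; 0 0 0.16 0 0 0 0; 0 0 0.21 0 0 0 0; 0 0 0.25 0 0 0 0;0 0 0.25 0 0 0 0'; python3 - <<'E'
from h import *
d=grab('side','side15'); a=cv2.resize(d['img'][190:300,260:370],None,fx=7,fy=5,interpolation=cv2.INTER_CUBIC); cv2.imwrite('pics/c19.png',a[:,:,::-1])
E
```

```text
t: 21.22
tcp_pos: [0.5269, 0.1728, -0.0246]
tcp_rot: [-3.13, -0.266, -0.0]
force: [-0.1, 0.2, 0.0]
finger_gap: 0.0855
t: 22.22
tcp_pos: [0.5305, 0.1735, 0.2328]
tcp_rot: [-3.129, -0.266, -0.02]
force: [0.2, 0.2, 0.6]
finger_gap: 0.0854
```

View pics/c19.png

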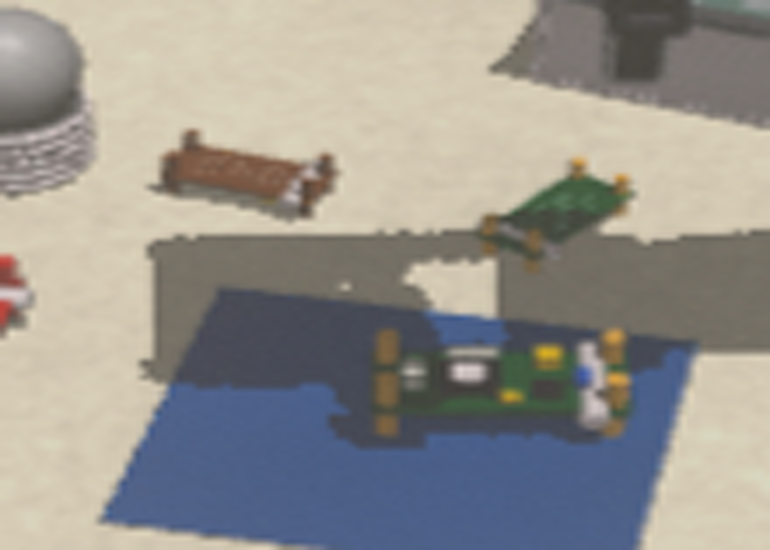

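The board stands component side up on the mat (side crop 375–630, 330–440), released. Next I'll go over the orange bar at about (0.429, −0.193, 0.110), with the jaws along unit y (yaw −14°, a turn of −23.7°).

```bash
python3 -m handwheel '-0.013 -0.05 0 0 0 -3 0; -0.026 -0.1 0 0 0 -7 0; -0.04 -0.15 0 0 0 -11 0; -0.053 -0.2 0 0 0 -15 0; -0.067 -0.25 0 0 0 -19 0; -0.08 -0.3 0 0 0 -23.7 0; -0.0977 -0.3655 0 0 0 -23.7 0; -0.0977 -0.3655 0 0 0 -23.7 0'; python3 -m handwheel '0 0 -0.03 0 0 0 0; 0 0 -0.06 0 0 0 0; 0 0 -0.09 0 0 0 0; 0 0 -0.11 0 0 0 0; 0 0 -0.11 0 0 0 0;0 0 -0.11 0 0 0 0'; python3 - <<'E'
from h import *
d=grab('side','side16'); a=cv2.resize(d['img'][110:220,320:430],None,fx=7,fy=5,interpolation=cv2.INTER_CUBIC); cv2.imwrite('pics/c20.png',a[:,:,::-1])
d=grab('top','top16'); a=cv2.resize(d['img'][130:310,150:480],None,fx=2.4,fy=2.4,interpolation=cv2.INTER_CUBIC); cv2.imwrite('pics/c21.png',a[:,:,::-1])
s=status.read_state();print(s['tcp_pos'],s['tcp_rot'],s['joint_positions'])
E
```

```text
t: 23.28
tcp_pos: [0.4271, -0.1955, 0.2242]
tcp_rot: [-3.117, 0.392, 0.004]
force: [0.1, -0.1, 0.1]
finger_gap: 0.0858
t: 24.02
tcp_pos: [0.4296, -0.1923, 0.1158]
tcp_rot: [-3.118, 0.381, -0.0]
force: [0.5, 0.4, -0.1]
finger_gap: 0.0849
[ 0.43014786 -0.19290735  0.11660481] [ 3.11751151e+00 -3.81535363e-01  3.07767773e-03] [-5.70696577e-01 -2.05493477e-02  2.04351815e+00  1.25030337e-04
  1.11650261e+00  1.24360300e+00]
```

View pics/c20.png

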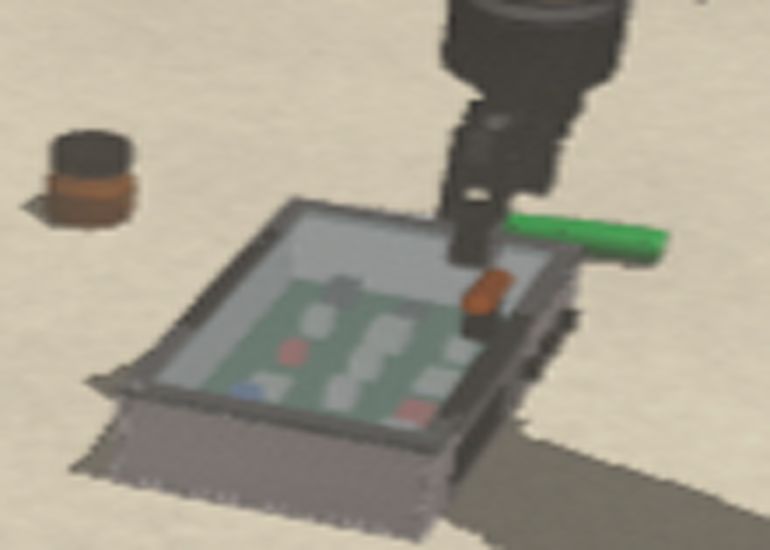

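View pics/c21.png

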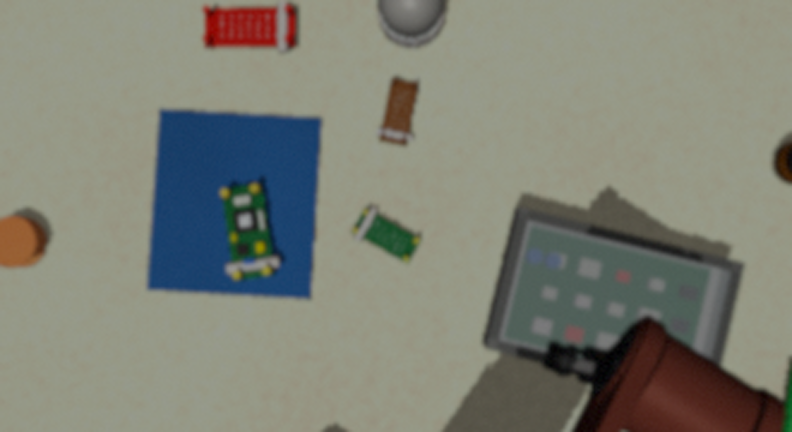

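Top view: the board, fully on the mat, is component side up at crop (250,230). The unit and bystanders are unmoved. Lowering over the bar.

```bash
python3 -m handwheel '0 0 -0.01 0 0 0 0; 0 0 -0.02 0 0 0 0; 0 0 -0.03 0 0 0 0; 0 0 -0.04 0 0 0 0; 0 0 -0.048 0 0 0 0;0 0 -0.054 0 0 0 0;0 0 -0.054 0 0 0 0'; python3 - <<'E'
from h import *
d=grab('side','side17'); a=cv2.resize(d['img'][110:220,320:430],None,fx=7,fy=5,interpolation=cv2.INTER_CUBIC); cv2.imwrite('pics/c22.png',a[:,:,::-1])
s=status.read_state();print(s['tcp_pos'],s['force'])
E
```

```text
t: 25.0
tcp_pos: [0.4289, -0.1925, 0.0608]
tcp_rot: [-3.118, 0.382, 0.002]
force: [-0.1, 0.5, 0.4]
finger_gap: 0.0854
[ 0.42918212 -0.19270268  0.06122369] [-1.03107797  0.27765028 -0.50705345]
```

View pics/c22.png

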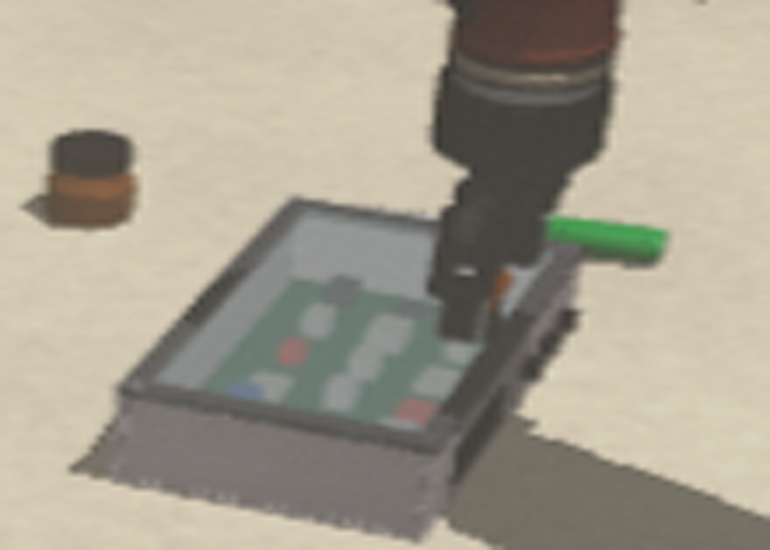

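The near finger stands beyond the bar's near end (crop 460,315; the bar shows at 497,288). Closing.

```bash
python3 -m handwheel '0 0 0 0 0 0 40; 0 0 0 0 0 0 70; 0 0 0 0 0 0 100; 0 0 0 0 0 0 140; 0 0 0 0 0 0 200;0 0 0 0 0 0 255;0 0 0 0 0 0 255;0 0 0 0 0 0 255'; python3 - <<'E'
from h import *
d=grab('side','side18'); a=cv2.resize(d['img'][110:220,320:430],None,fx=7,fy=5,interpolation=cv2.INTER_CUBIC); cv2.imwrite('pics/c23.png',a[:,:,::-1])
s=status.read_state();print(s['tcp_pos'],s['force'],s['finger_gap'])
E
```

```text
t: 26.05
tcp_pos: [0.4291, -0.193, 0.0616]
tcp_rot: [3.118, -0.382, -0.0]
force: [-2.1, -0.8, 3.4]
finger_gap: 0.0405
[ 0.42912285 -0.19295363  0.06152821] [-2.97282889 -0.54387918  4.02777775] 0.040434043988395424
```

View pics/c23.png

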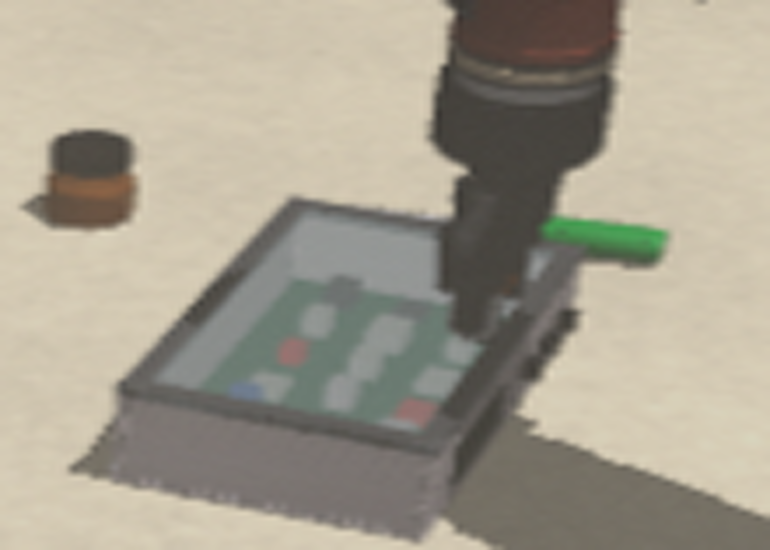

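```bash
python3 - <<'E'
from h import *
d=ld('side18')
for v in range(166,182):
  print(v,d['img'][v,387],dep(d,[(387,v)])[0].round(3), d['img'][v,389],dep(d,[(389,v)])[0].round(3))
E
```

```text
166 [72 70 64] [ 0.439 -0.141  0.152] [73 70 65] [ 0.433 -0.142  0.152]
167 [73 71 65] [ 0.438 -0.143  0.147] [72 68 62] [ 0.432 -0.138  0.151]
168 [73 71 65] [ 0.438 -0.14   0.145] [73 70 64] [ 0.432 -0.135  0.149]
169 [73 70 64] [ 0.437 -0.145  0.138] [74 72 67] [ 0.431 -0.141  0.141]
170 [73 69 64] [ 0.436 -0.164  0.121] [78 75 69] [ 0.431 -0.157  0.127]
171 [71 68 64] [ 0.436 -0.163  0.118] [79 76 72] [ 0.43  -0.161  0.12 ]
172 [72 68 63] [ 0.436 -0.158  0.118] [82 80 76] [ 0.43  -0.158  0.119]
173 [71 68 62] [ 0.436 -0.156  0.116] [83 80 75] [ 0.429 -0.162  0.112]
174 [73 69 63] [ 0.435 -0.164  0.106] [85 82 79] [ 0.429 -0.163  0.108]
175 [71 69 63] [ 0.435 -0.157  0.107] [86 83 79] [ 0.428 -0.166  0.101]
176 [76 74 69] [ 0.434 -0.162  0.1  ] [93 91 86] [ 0.428 -0.163  0.1  ]
177 [95 94 90] [ 0.434 -0.171  0.09 ] [92 89 85] [ 0.428 -0.163  0.096]
178 [117 120 116] [ 0.433 -0.187  0.074] [78 78 72] [ 0.426 -0.186  0.076]
179 [134 141 137] [ 0.433 -0.176  0.079] [85 86 81] [ 0.426 -0.184  0.074]
180 [129 135 132] [ 0.432 -0.176  0.075] [78 76 70] [ 0.426 -0.176  0.075]
181 [118 126 120] [ 0.432 -0.177  0.07 ] [77 75 69] [ 0.425 -0.178  0.07 ]
```

Tip at about z 0.095 against bar centre 0.110, so the grip is good. I'll lift along the bar's circle (+x_u = (0.970, −0.242)), starting with a small test.

```bash
python3 -m handwheel '0.001 -0.0003 0.003 0 0 0 255; 0.0022 -0.0006 0.007 0 0 0 255; 0.0035 -0.0009 0.0102 0 0 0 255; 0.0048 -0.0012 0.0136 0 0 0 255; 0.0048 -0.0012 0.0136 0 0 0 255'; python3 - <<'E'
from h import *
d=grab('side','side19'); a=cv2.resize(d['img'][110:220,320:430],None,fx=7,fy=5,interpolation=cv2.INTER_CUBIC); cv2.imwrite('pics/c24.png',a[:,:,::-1])
s=status.read_state();print(s['tcp_pos'],s['force'],s['finger_gap'])
E
```

```text
t: 26.72
tcp_pos: [0.4336, -0.1941, 0.075]
tcp_rot: [3.118, -0.382, -0.002]
force: [-3.0, -4.6, -2.9]
finger_gap: 0.0402
[ 0.4336089  -0.19406912  0.07490279] [-2.60950627 -3.96992355 -2.69005734] 0.040514680955346695
```

View pics/c24.png

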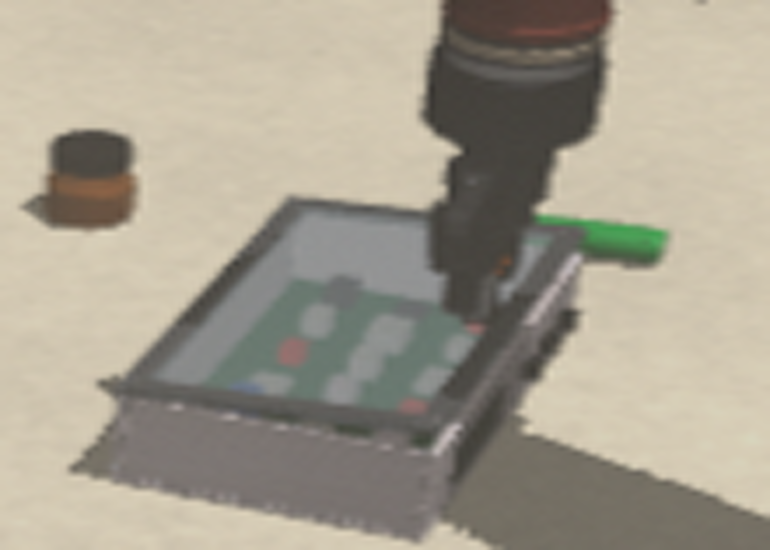

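```bash
python3 -m handwheel '0.0029 -0.0007 0.0065 0 0 0 255; 0.0061 -0.0015 0.013 0 0 0 255; 0.0097 -0.0024 0.0192 0 0 0 255; 0.0136 -0.0034 0.0252 0 0 0 255; 0.0177 -0.0044 0.031 0 0 0 255; 0.0221 -0.0055 0.0366 0 0 0 255; 0.0269 -0.0067 0.0419 0 0 0 255; 0.0318 -0.0079 0.047 0 0 0 255'; python3 - <<'E'
from h import *
d=grab('side','side20'); a=cv2.resize(d['img'][110:220,320:430],None,fx=7,fy=5,interpolation=cv2.INTER_CUBIC); cv2.imwrite('pics/c25.png',a[:,:,::-1])
s=status.read_state();print(s['tcp_pos'],s['force'],s['finger_gap'])
E
```

```text
t: 27.78
tcp_pos: [0.4665, -0.2023, 0.1214]
tcp_rot: [3.117, -0.383, 0.002]
force: [0.6, -6.3, -9.0]
finger_gap: 0.0399
[ 0.46730206 -0.20261254  0.12226263] [ 0.91121908 -4.83896319 -7.13791927] 0.040576489751135474
```

View pics/c25.png

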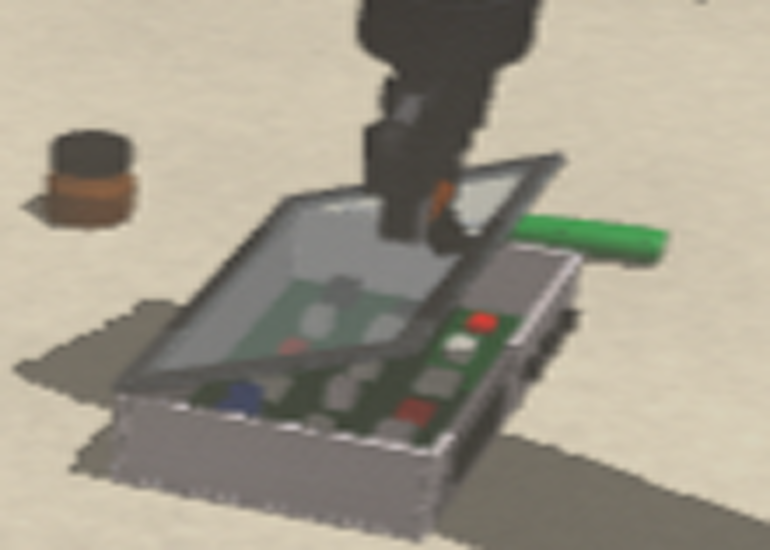

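```bash
python3 -m handwheel '0.0052 -0.0013 0.0048 0 0 0 255; 0.0107 -0.0027 0.0093 0 0 0 255; 0.0164 -0.0041 0.0135 0 0 0 255; 0.0223 -0.0056 0.0174 0 0 0 255; 0.0284 -0.0071 0.021 0 0 0 255; 0.0346 -0.0086 0.0242 0 0 0 255; 0.0389 -0.0097 0.0262 0 0 0 255; 0.0389 -0.0097 0.0262 0 0 0 255'; python3 -m handwheel '0 0 0 0 0 0 255; 0 0 0 0 0 0 255;0 0 0 0 0 0 255;0 0 0 0 0 0 255'; python3 - <<'E'
from h import *
d=grab('side','side21'); a=cv2.resize(d['img'][110:220,320:430],None,fx=7,fy=5,interpolation=cv2.INTER_CUBIC); cv2.imwrite('pics/c26.png',a[:,:,::-1])
s=status.read_state();print(s['tcp_pos'],s['force'],s['finger_gap'])
g=grab('top','top21')
E
```

```text
t: 28.82
tcp_pos: [0.5042, -0.212, 0.1457]
tcp_rot: [-3.117, 0.389, 0.002]
force: [-0.1, -8.1, -13.0]
finger_gap: 0.0393
t: 29.32
tcp_pos: [0.5038, -0.2119, 0.1454]
tcp_rot: [-3.117, 0.389, 0.003]
force: [1.1, -7.3, -12.7]
finger_gap: 0.0389
[ 0.50375776 -0.21188364  0.14545675] [  0.91242213  -7.13351362 -12.76644943] 0.0395592487068879
```

View pics/c26.png

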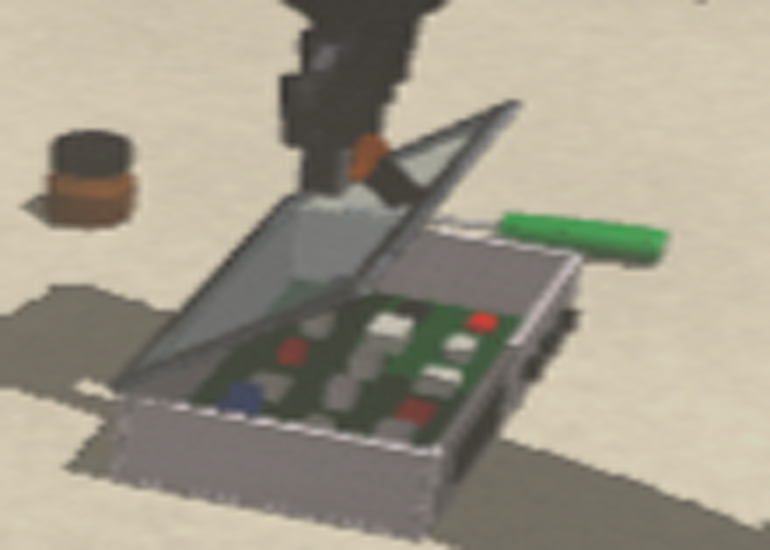

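View pics/top21.png

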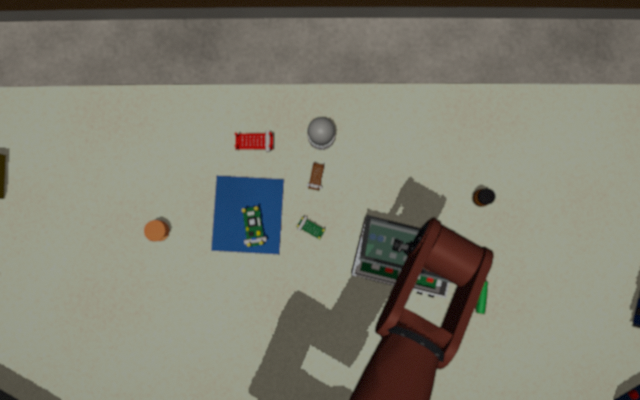

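```bash
python3 - <<'E'
from h import *
d=ld('side21'); 
H=np.array([.5573,-.2247,.07]);ps=np.deg2rad(-14);xu=np.array([np.cos(ps),np.sin(ps),0]);yu=np.array([-np.sin(ps),np.cos(ps),0])
def ang(uv,yo):
    o,r=ray(d,[uv]); t=(yo-(o-H)@yu)/(r[0]@yu); p=o+t*r[0]-H
    f,u=-p@xu,p[2]; return np.rad2deg(np.arctan2(u,f)),np.hypot(u,f),f,u
print('far corner',ang((320+520/7,110+103/5),-.12)); print('near',ang((320+350/7,110+290/5),.12)); print('near hinge',ang((320+125/7,110+387/5),.12))
hsv=cv2.cvtColor(d['img'],cv2.COLOR_RGB2HSV);m=(hsv[...,0]<20)&(hsv[...,1]>150)&(hsv[...,2]>70);m[:,:365]=0;m[:,380:]=0;m[:135]=0;m[148:]=0
ys,xs=np.where(m);print(xs.mean(),ys.mean(),len(xs),xs.min(),xs.max(),ys.min(),ys.max())
for yo in(0,.01,.02): print('bar',yo,ang((xs.mean(),ys.mean()),yo))
P=np.array([dep(d,[(x,y)])[0] for x,y in zip(xs,ys)]); p=np.median(P,0)-H; print('bar depth: fwd,lat,up',-p@xu,p@yu,p[2])
# cover plane fit from depth
g=cv2.cvtColor(d['img'],cv2.COLOR_RGB2GRAY)
s=status.read_state();q=s['tcp_pos']-H;print('tcp',-q@xu,q@yu,q[2]+.0488)
a=cv2.resize(d['img'][115:185,330:400],None,fx=11,fy=8,interpolation=cv2.INTER_CUBIC); cv2.imwrite('pics/c27.png',a[:,:,::-1])
E
```

```text
far corner (np.float64(44.527498868199864), np.float64(0.1501990050879472), np.float64(0.10707896879223909), np.float64(0.10532727838409134))
near (np.float64(46.84278571688833), np.float64(0.1478195557815498), np.float64(0.10110895407034638), np.float64(0.10783135201904542))
near hinge (np.float64(56.69015535995608), np.float64(0.008933708026810282), np.float64(0.004906092449668637), np.float64(0.007466016071747961))
371.0 143.0 1 371 371 143 143
bar 0 (np.float64(60.686434671771124), np.float64(0.13258156049211883), np.float64(0.06491046153353545), np.float64(0.1156049400589299))
bar 0.01 (np.float64(61.01418185698401), np.float64(0.13946660820332996), np.float64(0.06758455872715442), np.float64(0.12199697629612366))
bar 0.02 (np.float64(61.31108292766005), np.float64(0.14635579001554394), np.float64(0.07025865592077339), np.float64(0.12838901253331753))
bar depth: fwd,lat,up 0.07013102823402217 0.019522726073473703 0.12808393730997508
tcp 0.05507062888691648 -0.0005109408667194488 0.12424008393475727
```

View pics/c27.png

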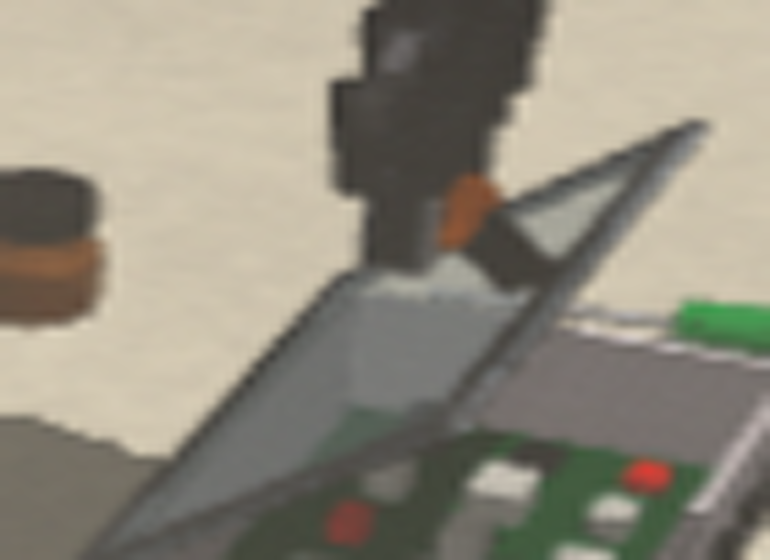

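```bash
python3 - <<'E'
from h import *
H=np.array([.5573,-.2247,.07]);ps=np.deg2rad(-14);xu=np.array([np.cos(ps),np.sin(ps),0]);yu=np.array([-np.sin(ps),np.cos(ps),0])
for tag in('side18','side21'):
  d=ld(tag)
  if tag=='side21': cols,row=range(358,376,1),144
  else: cols,row=range(380,396,1),173
  print(tag)
  for u in cols:
    p=dep(d,[(u,row)])[0]-H
    o,r=ray(d,[(u,row)]); t=(.030-(o-H)@yu)/(r[0]@yu); q=o+t*r[0]-H
    print(u,d['img'][row,u],'depth fwd/lat/up',(np.array([-p@xu,p@yu,p[2]])*1000).round(0),'plane fwd',round(-q@xu*1000))
E
```

```text
side18
380 [108 117 113] depth fwd/lat/up [100. -15.   1.] plane fwd 111
381 [107 121 113] depth fwd/lat/up [105. -10.   6.] plane fwd 114
382 [106 123 113] depth fwd/lat/up [108. -11.   6.] plane fwd 117
383 [106 117 109] depth fwd/lat/up [111. -13.   6.] plane fwd 121
384 [94 94 89] depth fwd/lat/up [123.  27.  36.] plane fwd 124
385 [74 71 65] depth fwd/lat/up [128.  35.  42.] plane fwd 127
386 [72 71 65] depth fwd/lat/up [131.  33.  42.] plane fwd 130
387 [71 68 62] depth fwd/lat/up [135.  37.  46.] plane fwd 133
388 [73 70 64] depth fwd/lat/up [138.  36.  45.] plane fwd 136
389 [83 80 75] depth fwd/lat/up [139.  30.  42.] plane fwd 139
390 [98 96 92] depth fwd/lat/up [141.  24.  39.] plane fwd 143
391 [92 95 90] depth fwd/lat/up [145.  25.  40.] plane fwd 146
392 [ 97 101  95] depth fwd/lat/up [137. -26.   5.] plane fwd 149
393 [79 76 71] depth fwd/lat/up [139. -33.   1.] plane fwd 152
394 [78 76 71] depth fwd/lat/up [143. -28.   6.] plane fwd 155
395 [77 75 70] depth fwd/lat/up [146. -31.   5.] plane fwd 158
side21
358 [205 196 173] depth fwd/lat/up [ -57. -268.  -73.] plane fw
[... 394 characters left out ...]
fwd 51
365 [69 66 60] depth fwd/lat/up [ 55.  34. 129.] plane fwd 54
366 [69 66 60] depth fwd/lat/up [ 58.  32. 128.] plane fwd 58
367 [73 71 64] depth fwd/lat/up [ 61.  29. 128.] plane fwd 61
368 [87 84 79] depth fwd/lat/up [ 64.  32. 130.] plane fwd 64
369 [108  94  84] depth fwd/lat/up [ 67.  31. 130.] plane fwd 67
370 [131  87  60] depth fwd/lat/up [ 68.  23. 126.] plane fwd 70
371 [137  85  57] depth fwd/lat/up [ 70.  17. 123.] plane fwd 73
372 [116  78  56] depth fwd/lat/up [ 74.  20. 125.] plane fwd 76
373 [76 68 60] depth fwd/lat/up [ 74.   8. 119.] plane fwd 79
374 [68 66 60] depth fwd/lat/up [ 76.   4. 117.] plane fwd 83
375 [68 64 59] depth fwd/lat/up [ 80.   7. 119.] plane fwd 86
```

The cover stands at about 45° (corner-ray angles 44.5 and 46.8; bar angle about 45), and the bar has slid about 7 mm forward in the pads. I'll add 5° as one rigid rotation about the hinge, turning the tool too so the grip doesn't slide further.

```bash
python3 -m handwheel '0.0014 -0.0003 0.0009 0.24 0.97 0 255; 0.0027 -0.0006 0.0018 0.48 1.94 0 255; 0.004 -0.001 0.0027 0.73 2.91 0 255; 0.0053 -0.0013 0.0036 0.97 3.88 0 255; 0.0066 -0.0016 0.0045 1.21 4.85 0 255; 0.0066 -0.0016 0.0045 1.21 4.85 0 255'; cat > m.py <<'E'
import sys
from h import *
tag=sys.argv[1]
d=grab('side',tag)
a=cv2.resize(d['img'][115:185,330:400],None,fx=11,fy=8,interpolation=cv2.INTER_CUBIC); cv2.imwrite(f'pics/{tag}c.png',a[:,:,::-1])
s=status.read_state();print(s['tcp_pos'],s['tcp_rot'],s['force'],s['finger_gap'])
E
python3 m.py side22
```

```text
t: 30.18
tcp_pos: [0.5104, -0.2136, 0.1501]
tcp_rot: [-3.104, 0.387, 0.139]
force: [-0.9, -6.8, -11.1]
finger_gap: 0.0395
[ 0.51021172 -0.21354834  0.1500118 ] [-3.10371853  0.38704711  0.13963763] [ -1.66553904  -5.93989916 -10.82555837] 0.03954117867541939
```

View pics/side22c.png

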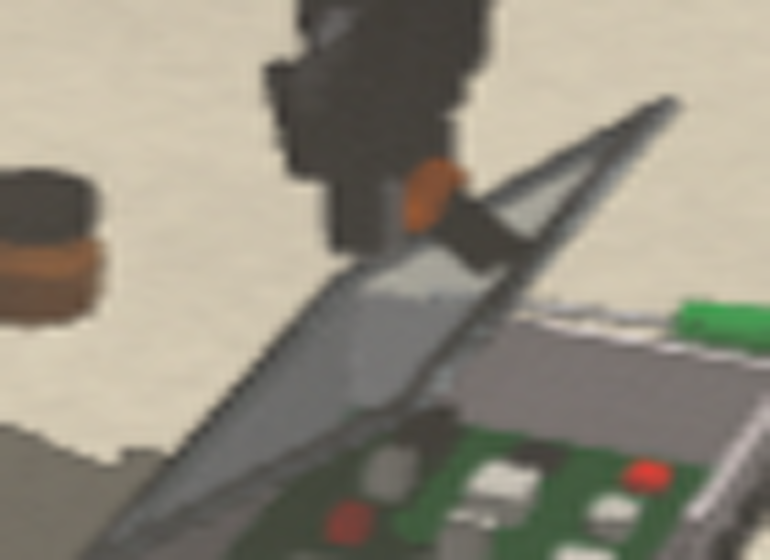

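```bash
python3 - <<'E'
from h import *
ps=np.deg2rad(-14);xu=np.array([np.cos(ps),np.sin(ps),0]);yu=np.array([-np.sin(ps),np.cos(ps),0]);H=np.array([.5573,-.2247,.07])
def ang(d,uv,yo):
    o,r=ray(d,[uv]); t=(yo-(o-H)@yu)/(r[0]@yu); p=o+t*r[0]-H
    f,u=-p@xu,p[2]; return np.rad2deg(np.arctan2(u,f)).round(1),np.hypot(u,f).round(4),f.round(4),u.round(4)
d=ld('side22'); print('far',ang(d,(391.1,127.5),-.12),'near',ang(d,(366.6,165.6),.12))
for yo in (.015,.02): print('bar',ang(d,(330+433/11,115+192/8),yo))
p=dep(d,[(369,139)])[0]-H; print(-p@xu,p@yu,p[2])
d=ld('side0'); print('shut far',ang(d,(320+580/7,110+245/5),-.12))
d=ld('top21'); a=cv2.resize(d['img'][190:310,340:470],None,fx=6,fy=5,interpolation=cv2.INTER_CUBIC); cv2.imwrite('pics/t21c.png',a[:,:,::-1])
# depth points on rim along far side edge (side22) fit plane
d=ld('side22')
pts=[]
for v in range(120,175):
  for u in range(335,395):
    p=dep(d,[(u,v)])[0]-H; f,l,z=-p@xu,p@yu,p[2]
    c=d['img'][v,u].astype(int)
    if -.12<l<.125 and 10<np.hypot(f,z)*1000<160 and f>.01 and z>.01 and 40<np.rad2deg(np.arctan2(z,f))<57: pts.append((f,l,z,c.sum()))
pts=np.array(pts);A=np.rad2deg(np.arctan2(pts[:,2],pts[:,0]));print(len(A),np.histogram(A,range(40,58)))
E
```

```text
far (np.float64(50.1), np.float64(0.1487), np.float64(0.0953), np.float64(0.1142)) near (np.float64(51.5), np.float64(0.1448), np.float64(0.0902), np.float64(0.1133))
bar (np.float64(65.6), np.float64(0.1515), np.float64(0.0626), np.float64(0.1379))
bar (np.float64(65.6), np.float64(0.1549), np.float64(0.064), np.float64(0.1411))
0.05983060067324834 0.009064824686013549 0.13391007188973564
shut far (np.float64(1.9), np.float64(0.1485), np.float64(0.1484), np.float64(0.0049))
539 (array([  0,   0,   0,   0,   0,   0,   0,   0,   0,  22,  45,  88, 169,
        92,  49,  41,  33]), array([40, 41, 42, 43, 44, 45, 46, 47, 48, 49, 50, 51, 52, 53, 54, 55, 56,
       57]))
```

View pics/t21c.png

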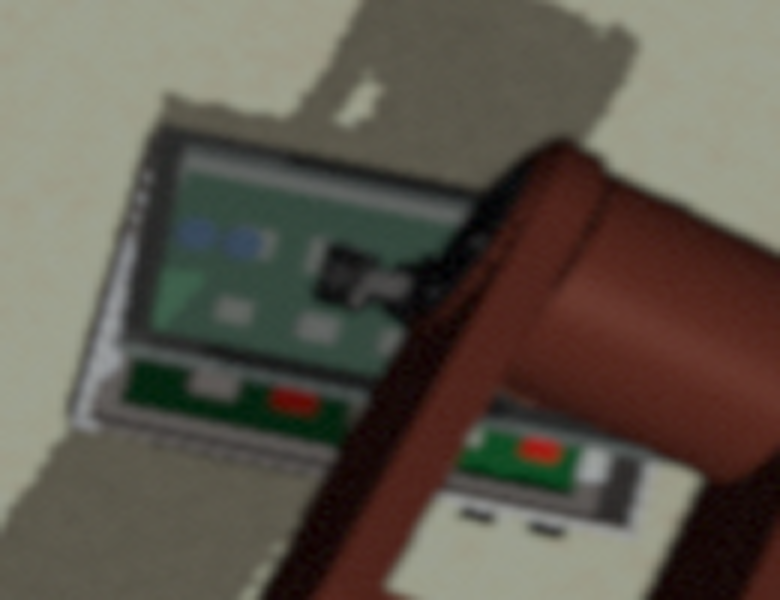

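Angles after the move: far corner 50.1°, near 51.5°; less the 1–2° edge offset seen with the cover shut, that's about 49°. I'll hold for a second and check for creep.

```bash
python3 -m handwheel '0 0 0 0 0 0 255; 0 0 0 0 0 0 255;0 0 0 0 0 0 255;0 0 0 0 0 0 255;0 0 0 0 0 0 255;0 0 0 0 0 0 255;0 0 0 0 0 0 255;0 0 0 0 0 0 255'; python3 m.py side23; python3 - <<'E'
from h import *
a,b=ld('side22')['img'].astype(int),ld('side23')['img'].astype(int)
print(np.abs(a-b).max(2)[110:220,320:430].max(), (np.abs(a-b).max(2)>25).sum())
d=grab('top','top23')
c=ld('side0')['img'].astype(int); m=np.abs(b-c).max(2)>40
cv2.imwrite('pics/s23.png',b.astype(np.uint8)[:,:,::-1])
E
```

```text
t: 31.22
tcp_pos: [0.51, -0.2135, 0.15]
tcp_rot: [-3.104, 0.387, 0.139]
force: [-0.7, -7.0, -10.6]
finger_gap: 0.0393
[ 0.51001493 -0.21350132  0.14995348] [-3.10374562  0.38705227  0.13951523] [ -0.6347838   -6.38860818 -11.97925339] 0.03953909591890625
52 48
```

View pics/s23.png

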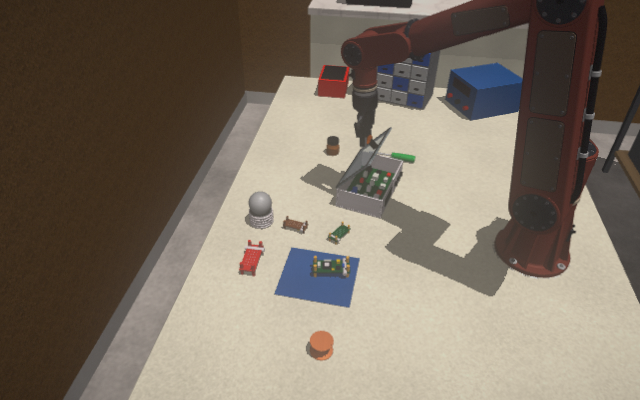

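Nothing is creeping: only 48 pixels changed in one second of holding. The board at (331,267) stands on the mat and the bystanders are where they were. Handing in.

```bash
python3 -c "
from rig import finish_job
print(finish_job())"
```

```text
the job is handed in; nothing more can be done
None
```

I handed the job in at about 31 s. The spare board is turned over and let go on the blue mat, and the gripper is holding the cover open at roughly 49°.

**Board:** I pinched the axle end to end, lifted it so the board hung, and laid it over on its lower end. The last pictures show it standing level, component side up, fully on the mat and untouched. I judged this by eye and did not measure its final tilt.

**Cover:** The estimates of its angle differ a little:
- **Corner sightings:** these gave 50.1° and 51.5°. The same method reads 1.9° too high with the cover shut, so I take it as about 48–50°.
- **Depth points on the cover:** these gave about 52°, or roughly 49° after allowing for the cover's thickness.

Over the last second of holding, the gripper position, the 39.5 mm finger gap and the picture stayed steady.

**What went wrong or disagreed:**
- **Finger height:** the fingertips sat about 28 mm higher than the reported tool position implied. The first grasp closed on the stand-offs and had to be redone lower.
- **Jam:** the first try at laying the board over jammed, with up to 112 N read at the wrist against the 120 N limit. I backed off and redid it along the correct arc.
- **Bar slip:** the bar slid about 7 mm forward in the pads during the lift. It stopped the cover near 45°, so I added the last 5° by turning the tool with the cover.
- **Holding force:** the wrist reads about 12 N down and 7 N sideways. That is more than the 2–4 N expected, probably from friction and slight misalignment.

The bystanders looked unmoved in the last pictures; I did not measure their positions.

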